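# Empty the ball pot and hang its lid to dry

## Robot

A 6-joint arm with a two-finger parallel gripper is mounted at the origin on the work surface. World frame = base frame: x ahead of the robot, y to its left, z up, the work surface at z = 0. Lengths are in m, angles in rad, forces in N, time in s.
With the tool pointing down it reaches from about 0.375 to 0.9 m from the base axis. Payload 3.1 kg.
Tool frame: the origin (TCP) lies at the very end of the fingers, on their centre line; the grasp point (between the pads) lies 19 mm behind it; z points along the fingers, y is the direction in which the jaws open and shut (so a half turn about z gives the same grasp; the last joint's range is limited). The gripper opens to 85 mm and grips with 20 to 120 N. Pads are 22 mm wide; open, the fingers measure 114 mm over their backs; the gripper's body (76 mm by 85 mm) begins 54 mm behind the grasp point. The pads swing forward as they close: fully open they stand 13 mm farther back than shut.
Start: joints at [1.04, 0.527, 1.433, -0, 1.181, -0.178], TCP at [0.215, 0.587, 0.231] pointing down, gripper open.
Joint ranges: [-3.08, 3.08], [-0.75, 2.2], [0.22, 2.44], [-1.43, 4.57], [0, 2.65], [-2.85, 2.85]. Speed limits (rad/s): [2.79, 2.79, 3.14, 3.14, 3.14, 3.14].

## Interface

Orientations are given as a unit quaternion [w, x, y, z].
In Python, from bench import env gives the robot as it stands.
- The arm moves only by the tool drive_tool, never from a script. Its argument "motion" is a list of rows, each an object of numbers: "dx", "dy", "dz": the shift along the tool's x, y, z in mm; "rx", "ry", "rz": the turn, a rotation vector about the tool's x, y, z in rad; "claw": the opening, from 0 (shut) to 1 (fully open). A call has 1 to 12 rows; each row shifts and turns the commanded pose from where the row before left it, along the tool's axes as they then stand; what a row does not reach is not made up. A row lasts 1/8 s, in which the tool goes at most 62.5 mm and 10.7 degrees, less where a joint would pass 70% of its speed; a pose out of reach is approached as far as the arm can. A call is refused whole if a number of a shift passes 62.5 or a number of a turn 0.188, either way. A call with a gripper value outside its range is refused whole. The fingers move at their own pace and stop on an object; the grip force is fixed at half the most. Time passes only in rows, so rows that do not move let the fingers close. It gives the time, the measured TCP pose, the force and the opening at its end, in the units of the state.
- env.get_state(): the state, without advancing time (a new reading comes with each control period).
- env.camera(name): name is "scene" or "top" or "wrist"; returns a dict with "pixels" (420x560x3 uint8, blue, green, red), "mtx" (3x3 intrinsics, pixels), "extrinsics" (4x4, takes a point from world to camera coordinates); the wrist camera has in their place "tool_from_camera" (4x4, takes a point from camera to tool coordinates, whose origin is the TCP and whose axes are the flange's). Camera axes: x right, y down, z forward; pixel columns grow to the right and rows downward; lengths in m; the calibration is good to about 2 mm. A picture is of the moment at which its call begins: read the wrist's pose just before it. There is no depth.
- env.hand_in(): hands the job in, once; it reports no verdict.
The state is a dict: "time": time; "q": joint angles; "dq": joint speeds; "tau": joint torques, N m; "ee_pos": TCP position; "ee_rot": TCP orientation; "ft_force": force on the tool from outside, world axes, zero at the start; "moment": the same for the moment, N m; "opening": finger opening in m.
Only numpy, scipy, OpenCV 4.12 (cv2) and the standard library are available. Lean on these libraries where they do the work, as an engineer would, in place of code of your own. Each camera call takes 0.05 s, during which the arm holds its last target. There are 200 camera calls.

## Task

Lift the lid off the tilting pot and hang it by the window of its handle on the drying stand's slanted peg. Then tip the pot with its lever, well over, so that all five grinding balls roll out into the white tray and stay there, and swing the pot fully back upright. Leave everything else on the bench standing where it is.

Things in the scene. Friction and masses are not known exactly. Their poses are not given: they have to be found in the camera images.
- cover_eye (a point): Loose lid (about 0.15 kg) on the pot: steel disc 90 mm across, 5 mm thick, with a plug below (74 mm across, 7 mm deep) and an upright grey stirrup handle, 44 mm wide (y), 12 mm thick (x), 68 mm high above the disc. Its window, right through along x, is 24 mm wide, 36 high, under a 14 mm top bar. This point: the window's centre, 37 mm above the disc's top. z up. Same after a half turn.
- peg: The slanted peg: round steel, 10 mm thick, 105 mm long, rising at 30 degrees above level from the stand's post. Origin: its root on its centre line, 185 mm above the table. x runs along the peg from root to free tip (outwards and up), y is level across it, z up and back. A stop collar, 20 mm across, lies 45 to 50 mm from the root; the lid hangs outside it.
- rack: Drying stand that carries the peg, fixed: 120 mm round foot, upright steel post 16 mm thick, 240 mm high with its black knob. Origin: under the post. The peg points to its +x.
- pot (a joint): Tilt of the pot in rad: 0 = upright against its stop (start), grows as it tips towards the tray, end stop at 2.0. Stiff pivot (about 3 N at the lever): it stays where it is left.
- pot_pivot (a point): Middle of the pot on its pivot axis, 150 mm above the table; turns with the pot. y: pivot axis; z: out of the mouth; x: level to the tray when upright. Steel pot clamped in the cradle, 92 mm across the mouth, wall 4 mm, rim 55 mm above this point, bottom 40 mm below. The stand's two fixed posts are at y = +-64 mm and end 13 mm above the pivot. Tipping takes the mouth over towards +x.
- lever_grip (a point): Middle of the tipping lever's grip: black round bar 14 mm thick, 60 mm long, parallel to the pivot axis, 80 mm from it, joined at its inner end to a 10 mm steel arm, outer end free. At (-67, -117, 44) mm in pot_pivot's frame, turning with it: at the start it leans away from the tray; it swings over the top towards the tray as the pot tips.
- tray: Open white plastic tray, fixed, 180 mm (its x) by 150 mm (y), walls 45 mm high and 4 mm thick, in front of the pot. Origin: centre of its underside.
- ball0_center (a point): One of five steel grinding balls, 20 mm in diameter, 33 g, loose in the pot under the lid at the start. This point is its centre.
- ball1_center (a point): One of five steel grinding balls, 20 mm in diameter, 33 g, loose in the pot under the lid at the start. This point is its centre.
- ball2_center (a point): One of five steel grinding balls, 20 mm in diameter, 33 g, loose in the pot under the lid at the start. This point is its centre.
- ball3_center (a point): One of five steel grinding balls, 20 mm in diameter, 33 g, loose in the pot under the lid at the start. This point is its centre.
- ball4_center (a point): One of five steel grinding balls, 20 mm in diameter, 33 g, loose in the pot under the lid at the start. This point is its centre.
- reagent_bottle: Brown glass bottle, 60 mm in diameter, 200 mm high, loose, beside the cradle; a bystander to be left alone. Origin: centre of its underside.
- beaker: Glass beaker, 52 mm wide, 70 mm high, loose, on the cradle's side away from the tray; a bystander to be left alone. Origin: centre of its underside.
- dishes: Stack of clear dishes, 86 mm in diameter, 42 mm high, loose, below the peg's tip; a bystander to be left alone. Origin: centre of its underside.
- jar: White jar, 52 mm in diameter, 85 mm high, loose, beside the peg; a bystander to be left alone. Origin: centre of its underside.
- flask: Conical glass flask, 72 mm in diameter, 108 mm high, loose, by the drying stand, away from the peg; a bystander to be left alone. Origin: centre of its underside.
- tip_box: Blue box with clear lid, 85 by 120 mm (y), 78 mm high, loose, at the left; a bystander to be left alone. Origin: centre of its underside.
Things that resemble listed ones, but are neither listed nor needed, are in the scene too. Leave any black or turquoise look-alike of the part that bears cover_eye alone.

How it is judged:
By the outcome, as a careful person would: the job done as asked, in the order asked, and still so for the second after the job is handed in, with the robot touching nothing.
It also fails if it takes over 69 s, if anything falls off the work surface, if the arm or the gripper's body presses on something with over 40 N, if the wrist force passes 120 N, or if a joint passes its speed limit or range.

## Working session

There is one attempt and no reset: what is moved stays moved. The work goes in short steps, Python scripts to look and compute and a tool call to move; the robot and the scene stay as the last step left them, time stands still between calls to the robot, and variables do not carry over. Pictures are saved under pics/ and viewed, about 8 in all and at most 12, crops included, and the job is handed in when it is done.

Besides the shell and the picture viewer there is one more tool, called as name(argument=value, ...), one argument or row to a line, values as JSON. drive_tool: Moves the arm, as the interface text tells. Its arguments: {"type":"object","properties":{"motion":{"type":"array","items":{"type":"object","properties":{"dx":{"type":"number"},"dy":{"type":"number"},"dz":{"type":"number"},"rx":{"type":"number"},"ry":{"type":"number"},"rz":{"type":"number"},"claw":{"type":"number"}}}}},"required":["motion"]}

```bash
ls; mkdir -p pics; cat > h.py <<'E'
import numpy as np, cv2, pickle
from scipy.spatial.transform import Rotation as R
from bench import env
def grab(n,tag):
    s=env.get_state(); c=env.camera(n); c=dict(c); c['state']=s
    cv2.imwrite(f'pics/{tag}.png',c['pixels']); pickle.dump(c,open(f'pics/{tag}.pkl','wb')); return c
def load(tag): return pickle.load(open(f'pics/{tag}.pkl','rb'))
def q2R(q): return R.from_quat([q[1],q[2],q[3],q[0]]).as_matrix()
def pose(c):
    """world_from_camera"""
    if 'extrinsics' in c: return np.linalg.inv(c['extrinsics'])
    T=np.eye(4); T[:3,:3]=q2R(c['state']['ee_rot']); T[:3,3]=c['state']['ee_pos']
    return T@c['tool_from_camera']
def ray(c,u,v):
    T=pose(c); d=T[:3,:3]@np.linalg.inv(c['mtx'])@[u,v,1.]; return T[:3,3],d/np.linalg.norm(d)
def onz(c,u,v,z):
    o,d=ray(c,u,v); return o+d*(z-o[2])/d[2]
def tri(c1,p1,c2,p2):
    (a,d),(b,e)=ray(c1,*p1),ray(c2,*p2)
    t=np.linalg.lstsq(np.c_[d,-e],b-a,rcond=None)[0]; P,Q=a+t[0]*d,b+t[1]*e
    return (P+Q)/2,np.linalg.norm(P-Q)
def proj(c,P):
    p=np.linalg.inv(pose(c))@np.r_[P,1]; u=c['mtx']@p[:3]; return u[:2]/u[2]
E
python3 - <<'E'
from h import *
a=grab('scene','s0'); b=grab('top','t0')
for c in(a,b): print(c['mtx'].round(1).tolist(), pose(c).round(3).tolist())
s=env.get_state(); print(s)
E
```

```text
pics
[[488.5, 0.0, 286.8], [0.0, 488.5, 206.0], [0.0, 0.0, 1.0]] [[-0.441, 0.586, -0.679, 1.307], [0.897, 0.27, -0.35, 0.464], [-0.022, -0.764, -0.645, 0.95], [0.0, 0.0, 0.0, 1.0]]
[[419.0, 0.0, 282.2], [0.0, 419.0, 217.3], [0.0, 0.0, 1.0]] [[-0.021, -0.988, 0.151, 0.294], [-0.999, 0.026, 0.029, 0.039], [-0.032, -0.15, -0.988, 1.163], [0.0, 0.0, 0.0, 1.0]]
{'time': 0.1, 'q': array([ 1.04048685e+00,  5.28400326e-01,  1.43378779e+00, -1.00802315e-05,
        1.18142505e+00, -1.78522363e-01]), 'dq': array([ 0.00110751, -0.00149845, -0.00152839,  0.00021443,  0.00059909,
       -0.00024625]), 'tau': array([-2.23174461e-04, -4.43306923e+01, -1.78587466e+01, -2.22950698e-04,
        3.92807415e-03, -1.96933985e-05]), 'ee_pos': array([0.21500942, 0.58615073, 0.23041049]), 'ee_rot': array([-3.46230617e-04,  1.74985998e-01,  9.84570404e-01, -9.49085314e-04]), 'ft_force': array([-0.06158789, -0.51094699, -0.47074029]), 'moment': array([-0.00665525, -0.01250304, -0.02112554]), 'opening': 0.08541131332974444}
```

View pics/s0.png

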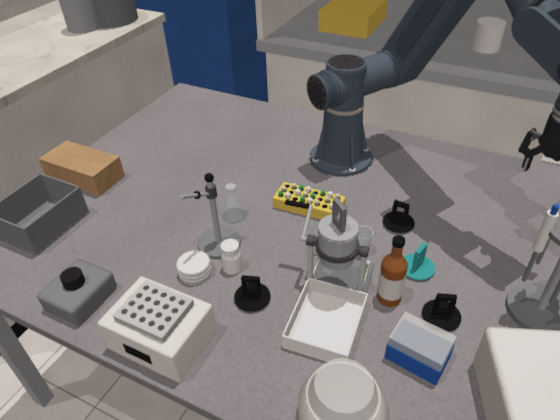

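View pics/t0.png

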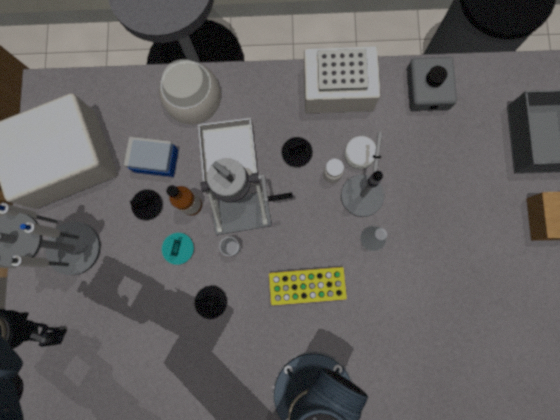

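Candidates for the lid: the grey stirrup on the pot (scene 339,222; top 227,172), four black look-alikes (scene 252,290; 442,310; 399,216; plus their top views), and a turquoise one (scene 419,262). The grey one sitting on the pot fits the description. I'll confirm it in an enlarged crop.

```bash
python3 - <<'E'
from h import *
a=load('s0')['pixels'];b=load('t0')['pixels']
def cr(im,x,y,w,h,k): return cv2.resize(im[y:y+h,x:x+w],None,fx=k,fy=k,interpolation=cv2.INTER_CUBIC)
A=cr(a,285,190,100,75,4);B=cr(a,165,165,100,75,4);C=cr(b,185,110,133,100,3);D=cr(b,320,120,100,75,4)
C=cv2.resize(C,(400,300))
cv2.imwrite('pics/c0.png',np.vstack([np.hstack([A,B]),np.hstack([C,D])]))
E
```

```text
(no output)
```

View pics/c0.png

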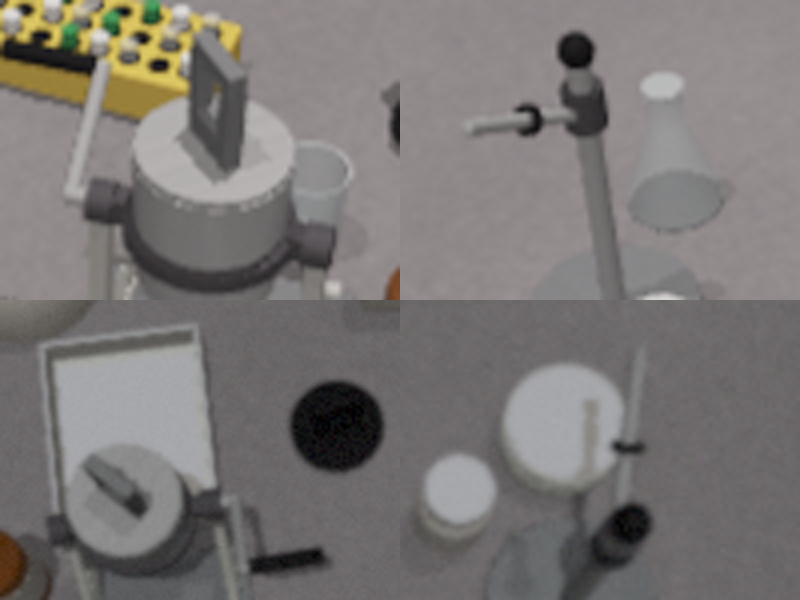

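The crop shows the grey stirrup on the pot's steel disc, yawed against the pot's axis. The peg tip is at scene (182,197) and top (380,132), with its collar at scene (197,195) and top (377,157). The lever grip is at top (281,197).

```bash
python3 - <<'E'
from h import *
a=load('s0');b=load('t0')
def A(x,y,c=a,ox=285,oy=190,k=4.): return (ox+x/k-.4,oy+y/k-.4)
def C(x,y): return (185+x/3-.3,110+y/3-.3)
def D(x,y): return (320+x/4-.4,120+y/4-.4)
def B(x,y): return (165+x/4-.4,165+y/4-.4)
f=lambda n,v:print(n,np.round(v,4) if not isinstance(v,tuple) else (v[0].round(4),round(v[1],4)))
f('handle top',tri(a,A(221,52),b,C(116,182)))
e=[onz(b,*C(88,157),.278),onz(b,*C(144,207),.278)];f('htop ends z278',np.array(e));print(np.linalg.norm(e[0]-e[1]))
e=[onz(a,*A(202,33),.278),onz(a,*A(240,72),.278)];f('htop ends scene',np.array(e));print(np.linalg.norm(e[0]-e[1]))
f('disc top',onz(b,*C(124,202),.21)); f('disc sc',onz(a,*A(214,148),.21))
f('trun',tri(a,A(103,200),b,C(205,203)));f('trun2',tri(a,A(313,243),b,C(60,230)))
f('tip',tri(a,B(68,127),b,D(240,50)));f('collar',tri(a,B(128,120),b,D(229,147)));f('root',tri(a,B(176,115),b,D(222,205)))
f('tip z',onz(b,*D(240,50),.2375));f('tip z sc',onz(a,*B(68,127),.2375))
f('grip ends z194',np.array([onz(b,*C(250,264),.194),onz(b,*C(325,255),.194)]))
f('tray corners z45',np.array([onz(b,*C(x,y),.045) for x,y in((41,44),(195,27),(215,190))]))
f('foot',onz(b,363,196,0.005));f('knob',tri(a,B(176,50),b,D(230,222)))
f('bottle',onz(b,177,190,.2));f('beaker',onz(b,230,244,.07));f('jar',onz(b,334,168,.085));f('dish',onz(b,360,150,.042))
E
```

```text
handle top (array([0.5373, 0.1943, 0.2735]), np.float64(0.0046))
htop ends z278 [[0.5563 0.212  0.278 ]
 [0.5176 0.171  0.278 ]]
0.05639789180624472
htop ends scene [[0.5307 0.183  0.278 ]
 [0.5526 0.2133 0.278 ]]
0.03747071861045731
disc top [0.5392 0.1969 0.21  ]
disc sc [0.5435 0.1983 0.21  ]
trun (array([0.552 , 0.1372, 0.1522]), np.float64(0.004))
trun2 (array([0.5325, 0.2587, 0.1508]), np.float64(0.0026))
tip (array([ 0.6274, -0.161 ,  0.2371]), np.float64(0.0002))
collar (array([ 0.5787, -0.1573,  0.208 ]), np.float64(0.0008))
root (array([ 0.5463, -0.1509,  0.1916]), np.float64(0.0088))
tip z [ 0.6273 -0.161   0.2375]
tip z sc [ 0.6277 -0.1606  0.2375]
grip ends z194 [[0.4902 0.0999 0.194 ]
 [0.4958 0.0408 0.194 ]]
tray corners z45 [[0.7361 0.3022 0.045 ]
 [0.7478 0.1572 0.045 ]
 [0.5904 0.1403 0.045 ]]
foot [ 0.5259 -0.1547  0.005 ]
knob (array([ 0.5287, -0.1516,  0.2288]), np.float64(0.0002))
bottle [0.5136 0.3153 0.2   ]
beaker [0.3942 0.2097 0.07  ]
jar [ 0.5873 -0.069   0.085 ]
dish [ 0.648  -0.1468  0.042 ]
```

Both views agree to within about 5 mm. The pot axis is near (0.541, 0.197) with yaw about 6°, and the lid window axis is near (0.538, 0.195) with its width at about 50°. The peg tip is at (0.627, -0.161, 0.237), which matches the 0.2375 it should be. I'll hover over the lid and refine with the wrist camera.

drive_tool(
  motion=[
    {"dz": -57,"claw": 1},
    {"dz": -57},
    {"dz": -56},
    {"dx": -55,"dy": -32},
    {"dx": -55,"dy": -32},
    {"dx": -55,"dy": -32},
    {"dx": -55,"dy": -32},
    {"dx": -55,"dy": -32},
    {"dx": -55,"dy": -32},
    {"dx": -55,"dy": -32},
    {"dx": -55,"dy": -32},
    {},
  ],
)

```text
schema error: expected keys dx, dy, dz, rx, ry, rz, claw
```

drive_tool(
  motion=[
    {"rz": 0.17},
    {"rz": 0.17},
    {},
    {},
  ],
)

```text
schema error: expected keys dx, dy, dz, rx, ry, rz, claw
```

```bash
python3 - <<'E'
from h import *
c=grab('wrist','w0');s=c['state'];print(s['time'],s['ee_pos'],s['ee_rot'],s['q'].round(2));print(np.round(c['tool_from_camera'],3).tolist(),c['mtx'].tolist())
print(proj(c,[.538,.195,.278]),proj(c,[.541,.197,.21]))
E
```

```text
0.1 [0.21500942 0.58615073 0.23041049] [-3.46230617e-04  1.74985998e-01  9.84570404e-01 -9.49085314e-04] [ 1.04  0.53  1.43 -0.    1.18 -0.18]
[[-0.001, -0.966, -0.257, 0.065], [1.0, -0.001, -0.001, 0.001], [0.0, -0.257, 0.966, -0.142], [0.0, 0.0, 0.0, 1.0]] [[291.4886088133213, 0.0, 280.6400464490358], [0.0, 291.4886088133213, 210.37787729635463], [0.0, 0.0, 1.0]]
[-57.48769249 820.06250546] [ 23.68898022 663.69219124]
```

View pics/w0.png

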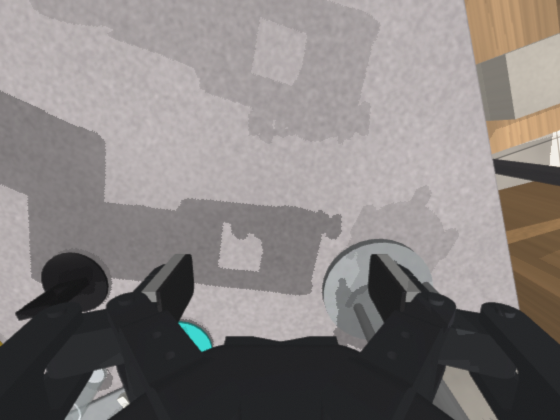

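The schema wants all keys in every row, so the arm hasn't moved. That picture shows only bare bench under the start pose.

drive_tool(
  motion=[
    {"dx": 0,"dy": 0,"dz": -57,"rx": 0,"ry": 0,"rz": 0,"claw": 1},
    {"dx": 0,"dy": 0,"dz": -57,"rx": 0,"ry": 0,"rz": 0,"claw": 1},
    {"dx": 0,"dy": 0,"dz": -56,"rx": 0,"ry": 0,"rz": 0,"claw": 1},
    {"dx": -50,"dy": -29,"dz": 0,"rx": 0,"ry": 0,"rz": 0,"claw": 1},
    {"dx": -50,"dy": -29,"dz": 0,"rx": 0,"ry": 0,"rz": 0,"claw": 1},
    {"dx": -50,"dy": -29,"dz": 0,"rx": 0,"ry": 0,"rz": 0,"claw": 1},
    {"dx": -50,"dy": -29,"dz": 0,"rx": 0,"ry": 0,"rz": 0,"claw": 1},
    {"dx": -50,"dy": -29,"dz": 0,"rx": 0,"ry": 0,"rz": 0,"claw": 1},
    {"dx": -50,"dy": -29,"dz": 0,"rx": 0,"ry": 0,"rz": 0,"claw": 1},
    {"dx": -50,"dy": -29,"dz": 0,"rx": 0,"ry": 0,"rz": 0.17,"claw": 1},
    {"dx": 0,"dy": 0,"dz": 0,"rx": 0,"ry": 0,"rz": 0.17,"claw": 1},
    {"dx": 0,"dy": 0,"dz": 0,"rx": 0,"ry": 0,"rz": 0,"claw": 1},
  ],
)

```text
time: 1.65
ee_pos: [0.4741, 0.2748, 0.4008]
ee_rot: [-0.001, 0.339, 0.941, -0.0]
ft_force: [0.5, 0.4, -0.3]
opening: 0.0857
```

```bash
python3 - <<'E'
from h import *
c=grab('wrist','w1');s=c['state'];print(s['time'],s['ee_pos'],s['ee_rot'],s['q'].round(2))
print(proj(c,[.538,.195,.278]),proj(c,[.541,.197,.21]))
E
```

```text
1.65 [0.47413473 0.27477479 0.40081657] [-5.27513492e-04  3.38893777e-01  9.40824449e-01 -2.92071185e-04] [ 0.32  0.27  1.38  0.    1.5  -0.56]
[260.16479869 299.97789218] [266.72947608 270.57631115]
```

View pics/w1.png

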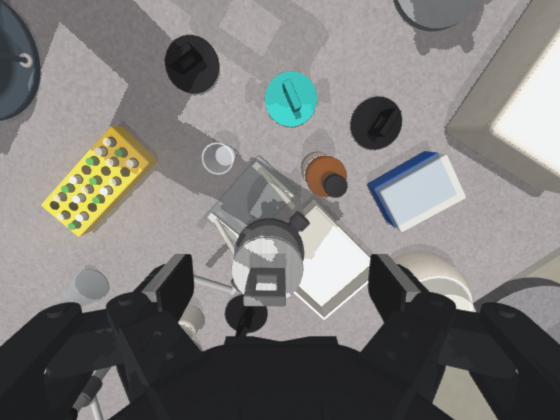

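The lid is at wrist (266,270), with its handle facing the camera and its window at (265,285). The handle's edges lie almost along the image rows, so the yaw is close. Next I'll measure it by mask.

```bash
python3 - <<'E'
from h import *
c=load('w1');g=cv2.cvtColor(c['pixels'],cv2.COLOR_BGR2GRAY)
print(g[262:312:2,236:300:3])
cv2.imwrite('pics/c1.png',cv2.resize(c['pixels'][200:320,205:325],(600,600),interpolation=cv2.INTER_CUBIC))
E
```

```text
[[208 162 155 155 154 129 133 130 126 132 130 134 131 126 131 129 129 156
  158 158 159 156]
 [218 219 182 155 154 129 133 130 127 132 130 133 131 126 131 130 129 156
  157 158 158 156]
 [218 221 218 205 153 126 129 127 123 128 127 131 129 126 130 129 129 157
  157 158 158 155]
 [219 221 218 219 183  80  78  77  76  77  77  79  79  79  80  81  99 160
  157 158 158 156]
 [218 220 218 218 215  73  73  73  73  72  73  73  73  73  73  73  79 159
  157 158 158 156]
 [219 220 218 218 199  73  74  74  74  74  74  74  73  73  73  73  80 158
  156 157 158 155]
 [218 220 218 218 137  75  76  88  87  86  86  85  85  84  76  76  81 159
  155 157 157 155]
 [218 220 218 219 109  73  73 110 115 114 111 113 105 100  73  73  80 158
  155 157 158 155]
 [218 220 218 218  84  73  73 109 114 115 114 115 115 113  73  72  78 158
  155 157 158 155]
 [218 220 218 216  77  73  73 107 113 113 113 114 113 111  73  73  78 157
  154 157 158 156]
 [217 220 218 213  80  73  72 117 137 132 124 123 124 117  74  72  77 157
  154 157 157 160]
 [202 220 218 185  79  73  71 204 215 220 215 219 215 169  74  72  77 157
  1
[... 525 characters left out ...]
3  93  91  92  91  90  87 216
  170 160 172 238]
 [ 38  37  50 162 164 162 134 114 115 115 114 114 114 114 113 114 109 168
  162 160 163 188]
 [ 39  38  49 161 163 163 163 130 117 114 114 114 114 114 114 114 108 168
  165 168 164 164]
 [ 39  37  48 159 162 162 162 162 151 113 113 113 113 113 113 113 108 164
  167 166 166 164]
 [ 39  38  43 154 158 158 158 158 159 120 112 112 113 113 113 113 108 166
  164 162 163 165]
 [ 39  39  38  58  59  62  67  71  72  68 100 144 148 146 141 136 143 165
  162 165 163 165]
 [ 38  38  35  34  23  24  37  38  38  38  73 163 166 169 163 165 162 162
  163 162 160 162]
 [ 39  37  34  30  22  23  31  38  40  38  48 163 159 166 165 165 165 161
  166 168 162 165]]
```

View pics/c1.png

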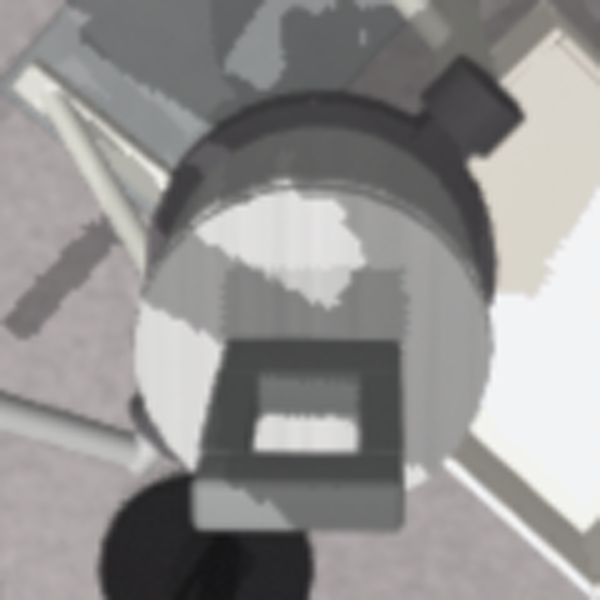

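The crop confirms a grey stirrup on the steel disc, with its top face centred at wrist pixel (264,301) and its edges level, so the yaw is within about 1°. I'll work out the offset.

```bash
python3 - <<'E'
from h import *
c=load('w1');s=c['state'];Rm=q2R(s['ee_rot'])
k=lambda x,y:(205+x/5-.4,200+y/5-.4)
e=[onz(c,*k(x,y),.278) for x,y in((194,505),(403,504))];print(e,np.linalg.norm(e[0]-e[1]))
P=(e[0]+e[1])/2;D=onz(c,*k(315,335),.21);print(P,D, 'yaw jaw',np.degrees(np.arctan2(Rm[1,1],Rm[0,1])), 'edge',np.degrees(np.arctan2(*(e[1]-e[0])[[1,0]])))
T=np.array([P[0],P[1],.210+.022]);print('move tool mm',1000*Rm.T@(T-s['ee_pos']))
E
```

```text
[array([0.52760169, 0.18131119, 0.278     ]), array([0.55470153, 0.21441663, 0.278     ])] 0.04278283658990013
[0.54115161 0.19786391 0.278     ] [0.53756414 0.20134319 0.21      ] yaw jaw 50.38103048416201 edge 50.696520515506265
move tool mm [-100.80183428  -16.35620783  168.75142866]
```

drive_tool(
  motion=[
    {"dx": -50,"dy": -8,"dz": 0,"rx": 0,"ry": 0,"rz": 0,"claw": 1},
    {"dx": -51,"dy": -8,"dz": 20,"rx": 0,"ry": 0,"rz": 0,"claw": 1},
    {"dx": 0,"dy": 0,"dz": 30,"rx": 0,"ry": 0,"rz": 0,"claw": 1},
    {"dx": 0,"dy": 0,"dz": 30,"rx": 0,"ry": 0,"rz": 0,"claw": 1},
    {"dx": 0,"dy": 0,"dz": 0,"rx": 0,"ry": 0,"rz": 0,"claw": 1},
  ],
)

```text
time: 2.33
ee_pos: [0.5394, 0.1993, 0.3189]
ee_rot: [-0.003, 0.337, 0.941, -0.002]
ft_force: [-0.6, 0.7, 0.8]
opening: 0.0849
```

drive_tool(
  motion=[
    {"dx": -2,"dy": 0,"dz": 30,"rx": 0,"ry": 0,"rz": 0,"claw": 1},
    {"dx": 0,"dy": 0,"dz": 30,"rx": 0,"ry": 0,"rz": 0,"claw": 1},
    {"dx": 0,"dy": 0,"dz": 26,"rx": 0,"ry": 0,"rz": 0,"claw": 1},
    {"dx": 0,"dy": 0,"dz": 0,"rx": 0,"ry": 0,"rz": 0,"claw": 1},
    {"dx": 0,"dy": 0,"dz": 0,"rx": 0,"ry": 0,"rz": 0,"claw": 0.3},
    {"dx": 0,"dy": 0,"dz": 0,"rx": 0,"ry": 0,"rz": 0,"claw": 0.2},
    {"dx": 0,"dy": 0,"dz": 0,"rx": 0,"ry": 0,"rz": 0,"claw": 0.2},
    {"dx": 0,"dy": 0,"dz": 0,"rx": 0,"ry": 0,"rz": 0,"claw": 0.2},
    {"dx": 0,"dy": 0,"dz": 0,"rx": 0,"ry": 0,"rz": 0,"claw": 0.2},
  ],
)

```text
time: 3.45
ee_pos: [0.5439, 0.1977, 0.2371]
ee_rot: [0.001, 0.339, 0.941, 0.001]
ft_force: [-1.5, -0.1, 5.5]
opening: 0.0433
```

Gripped, with the opening at 43 mm against a 44 mm handle. Lifting.

drive_tool(
  motion=[
    {"dx": 0,"dy": 0,"dz": -10,"rx": 0,"ry": 0,"rz": 0,"claw": 0},
    {"dx": 0,"dy": 0,"dz": -15,"rx": 0,"ry": 0,"rz": 0,"claw": 0},
    {"dx": 0,"dy": 0,"dz": -30,"rx": 0,"ry": 0,"rz": 0,"claw": 0},
    {"dx": 0,"dy": 0,"dz": -40,"rx": 0,"ry": 0,"rz": 0,"claw": 0},
    {"dx": 0,"dy": 0,"dz": -30,"rx": 0,"ry": 0,"rz": 0,"claw": 0},
    {"dx": 0,"dy": 0,"dz": 0,"rx": 0,"ry": 0,"rz": 0,"claw": 0},
    {"dx": 0,"dy": 0,"dz": 0,"rx": 0,"ry": 0,"rz": 0,"claw": 0},
  ],
)

```text
time: 4.32
ee_pos: [0.5422, 0.1974, 0.3592]
ee_rot: [-0.001, 0.339, 0.941, -0.001]
ft_force: [-0.7, -0.3, -1.6]
opening: 0.0434
```

```bash
python3 - <<'E'
from h import *
a=grab('scene','s1');s=env.get_state();print(s['ee_pos'],s['q'].round(2),s['opening'],s['ft_force'])
cv2.imwrite('pics/c2.png',cv2.resize(a['pixels'][130:310,240:420],(600,600),interpolation=cv2.INTER_CUBIC))
E
```

```text
[0.54196097 0.19732415 0.35858321] [ 0.16  0.34  1.38  0.    1.42 -0.72] 0.043446846455299046 [-0.06017794 -0.06487187 -2.13713339]
```

View pics/c2.png

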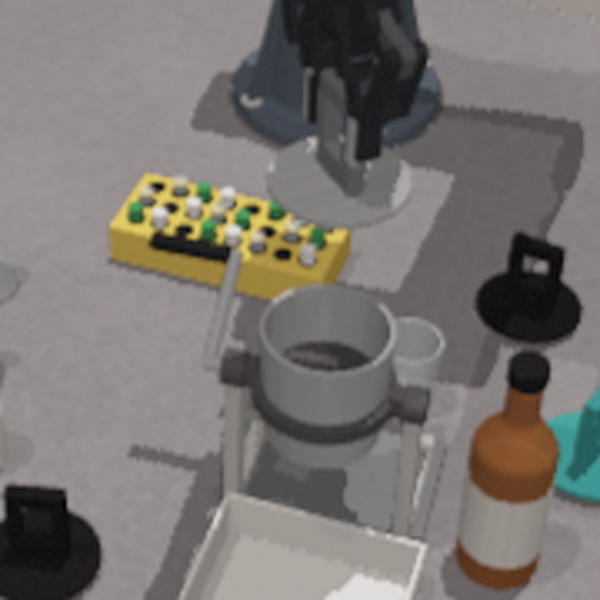

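The lid is in hand and level, the pot is open, and the neighbours haven't moved. I'll carry it across at height, turn the jaw to 84.8°, and stop outside the peg tip.

drive_tool(
  motion=[
    {"dx": -20,"dy": -13,"dz": 0,"rx": 0,"ry": 0,"rz": 0,"claw": 0},
    {"dx": -40,"dy": -25,"dz": 0,"rx": 0,"ry": 0,"rz": 0,"claw": 0},
    {"dx": -50,"dy": -32,"dz": 0,"rx": 0,"ry": 0,"rz": 0,"claw": 0},
    {"dx": -50,"dy": -32,"dz": 0,"rx": 0,"ry": 0,"rz": 0,"claw": 0},
    {"dx": -50,"dy": -32,"dz": 0,"rx": 0,"ry": 0,"rz": 0,"claw": 0},
    {"dx": -50,"dy": -32,"dz": 0,"rx": 0,"ry": 0,"rz": 0,"claw": 0},
    {"dx": -40,"dy": -25,"dz": 0,"rx": 0,"ry": 0,"rz": 0,"claw": 0},
    {"dx": -20,"dy": -13,"dz": 0,"rx": 0,"ry": 0,"rz": -0.12,"claw": 0},
    {"dx": 0,"dy": 0,"dz": 0,"rx": 0,"ry": 0,"rz": -0.16,"claw": 0},
    {"dx": 0,"dy": 0,"dz": 0,"rx": 0,"ry": 0,"rz": -0.16,"claw": 0},
    {"dx": 0,"dy": 0,"dz": 0,"rx": 0,"ry": 0,"rz": -0.16,"claw": 0},
    {"dx": 0,"dy": 0,"dz": 0,"rx": 0,"ry": 0,"rz": 0,"claw": 0},
  ],
)

```text
time: 5.88
ee_pos: [0.6587, -0.1635, 0.358]
ee_rot: [-0.002, 0.047, 0.999, 0.001]
ft_force: [-0.7, -1.0, -2.7]
opening: 0.0431
```

```bash
python3 - <<'E'
from h import *
c=load('s1');s=c['state']
# lid height from scene: disc centre
o,d=ray(c,240+340/3.333,130+180/3.333);P=s['ee_pos']
t=np.dot(P[:2]-o[:2],d[:2])/np.dot(d[:2],d[:2]);print('disc centre on axis',(o+t*d).round(4),P.round(4))
s=env.get_state();Rm=q2R(s['ee_rot']);print(s['ee_pos'],s['q'].round(2),np.degrees(np.arctan2(Rm[1,1],Rm[0,1])), Rm[:,2].round(3))
T=np.array([.658,-.164,.242]);print(1000*Rm.T@(T-s['ee_pos']))
E
```

```text
disc centre on axis [0.5412 0.2003 0.3287] [0.5422 0.1974 0.3592]
[ 0.65867811 -0.16352493  0.35801101] [-0.41  0.51  1.11  0.    1.52 -1.88] 84.62573105472549 [-0.004  0.002 -1.   ]
[  0.17857109  -0.68511356 116.01179999]
```

drive_tool(
  motion=[
    {"dx": 0,"dy": 0,"dz": 20,"rx": 0,"ry": 0,"rz": 0,"claw": 0},
    {"dx": 0,"dy": 0,"dz": 40,"rx": 0,"ry": 0,"rz": 0,"claw": 0},
    {"dx": 0,"dy": 0,"dz": 35,"rx": 0,"ry": 0,"rz": 0,"claw": 0},
    {"dx": 0,"dy": 0,"dz": 20,"rx": 0,"ry": 0,"rz": 0,"claw": 0},
    {"dx": 0,"dy": 0,"dz": 0,"rx": 0,"ry": 0,"rz": 0,"claw": 0},
    {"dx": 0,"dy": 0,"dz": 0,"rx": 0,"ry": 0,"rz": 0,"claw": 0},
  ],
)

```text
time: 6.62
ee_pos: [0.6723, -0.1659, 0.2544]
ee_rot: [0.018, 0.048, 0.999, -0.003]
ft_force: [17.3, -0.4, 17.3]
opening: 0.0435
```

```bash
python3 - <<'E'
from h import *
a=grab('scene','s2');w=grab('wrist','w2');s=a['state'];print(s['ee_pos'],s['ft_force'])
A=cv2.resize(a['pixels'][140:290,120:270],(600,600),interpolation=cv2.INTER_CUBIC)
B=cv2.resize(w['pixels'][200:420,180:380],(200*600//220,600))[:, :200]
cv2.imwrite('pics/c3.png',A)
for n,k in((105,'tip'),(50,'collar')): print(k,[proj(c,np.array([.5369,-.1528,.185])+n/1e3*np.array([.8625,-.0785,.5])).round(1).tolist() for c in(a,w)])
E
```

```text
[ 0.67225111 -0.16589375  0.25437856] [17.29371454 -0.44268424 17.28581019]
tip [[181.5, 196.2], [281.1, 169.8]]
collar [[196.2, 194.3], [280.9, 80.5]]
```

View pics/c3.png

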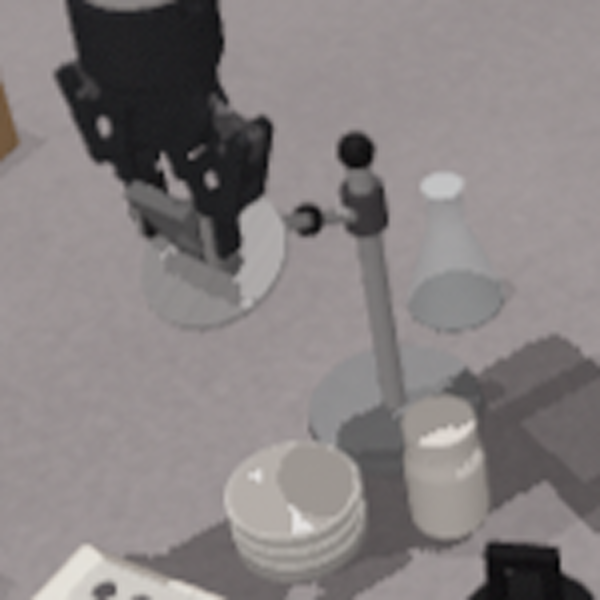

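Descending at x = 0.658, the disc's inner edge (45 mm radius) landed on the peg tip, and the lid has tilted in the grip. I'd overlooked the disc radius. I'll back off up and out, then check the tilt.

drive_tool(
  motion=[
    {"dx": -8,"dy": 0,"dz": -15,"rx": 0,"ry": 0,"rz": 0,"claw": 0},
    {"dx": -15,"dy": 0,"dz": -15,"rx": 0,"ry": 0,"rz": 0,"claw": 0},
    {"dx": -17,"dy": 0,"dz": 0,"rx": 0,"ry": 0,"rz": 0,"claw": 0},
    {"dx": 0,"dy": 0,"dz": 0,"rx": 0,"ry": 0,"rz": 0,"claw": 0},
    {"dx": 0,"dy": 0,"dz": 0,"rx": 0,"ry": 0,"rz": 0,"claw": 0},
  ],
)

```text
time: 7.35
ee_pos: [0.6981, -0.167, 0.274]
ee_rot: [-0.002, 0.046, 0.999, 0.0]
ft_force: [-0.1, 0.5, -1.7]
opening: 0.0428
```

```bash
python3 - <<'E'
from h import *
a=grab('scene','s3');w=grab('wrist','w3');t=grab('top','t3');s=a['state'];print(s['ee_pos'],s['ee_rot'],s['ft_force'])
r=lambda im,x,y,w,h:cv2.resize(im[y:y+h,x:x+w],(400,300),interpolation=cv2.INTER_CUBIC)
u=proj(a,s['ee_pos']).astype(int);v=proj(t,s['ee_pos']).astype(int)
print(u,v)
x0,y0=max(u[0]-50,0),max(u[1]-40,0);x1,y1=v[0]-40,max(v[1]-30,0);print(x0,y0,x1,y1)
L=np.vstack([r(a['pixels'],x0,y0,100,75),r(t['pixels'],x1,y1,80,60)])
W=cv2.resize(w['pixels'][:,140:420],(400,600))
cv2.imwrite('pics/c4.png',np.hstack([L,W]))
E
```

```text
[ 0.69808125 -0.16701754  0.27396872] [-1.51542325e-03  4.64008359e-02  9.98921645e-01  4.62078785e-04] [-0.08010484  0.46248127 -1.72221904]
[157 201] [383  95]
107 161 343 65
```

View pics/c4.png

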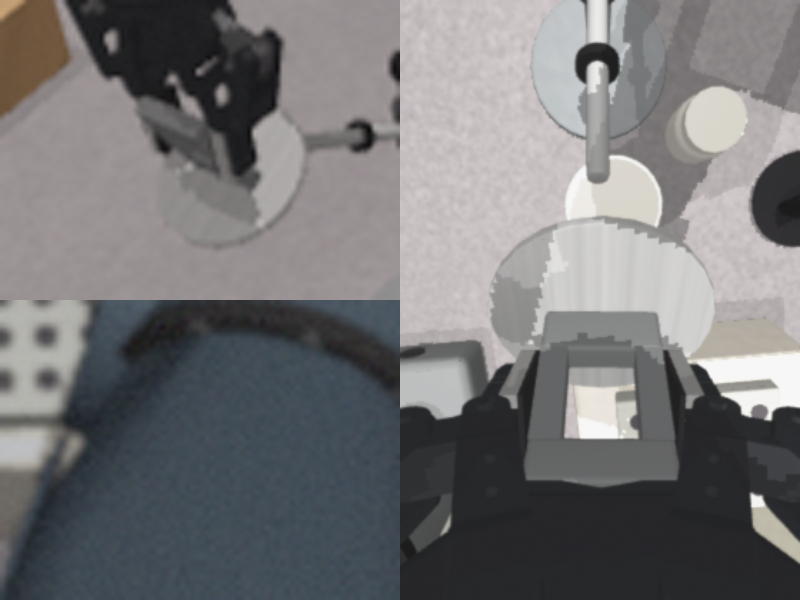

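The lid tilted in the grip: the disc's peg-side edge is raised and the handle top leans outward. In the wrist view the bar's front face is at rows 308–337 and the disc edge is at row 152. I'll fit the tilt angle from these.

```bash
python3 - <<'E'
from h import *
from scipy.optimize import least_squares
c=load('w3');Ti=np.linalg.inv(c['tool_from_camera'])
# lid frame x=tool x, z_l up = -tool z ; phi: handle top leans to -tool x
meas=[((6,-22,68),528,482),((6,22,68),678,482),((6,-22,54),527,440),((6,22,54),678,440),((45,0,0),600,217),((6,-12,54),565,438),((6,12,54),638,438)]
def P(p,m):
    phi,x0,z0,y0=p;x,y,z=m;cc,ss=np.cos(phi),np.sin(phi)
    q=np.array([x0+x*cc-z*ss, y0+y, z0-(x*ss+z*cc)])/1e3
    k=Ti@np.r_[q,1];u=c['mtx']@k[:3];u=u[:2]/u[2];return (u-[140,0])*600/420
sgn=1
f=lambda p:np.concatenate([P(p,m)-[a,b] if m[0]!=45 else [0,(P(p,m)-[a,b])[1]] for m,a,b in meas])
for p0 in([.5,0,25,0],[0,0,25,0]):
    r=least_squares(f,p0);print(r.x.round(3),np.degrees(r.x[0]),r.fun.round(1))
    # window centre & disc width check
    p=r.x;ph=p[0];print('win',p[1]-37*np.sin(ph),p[2]-37*np.cos(ph), P(p,(0,-45,0)),P(p,(0,45,0)))
E
```

```text
[  1.236  43.807 -10.592 117.776] 70.83789930790654 [ 0.9  3.6  2.4  3.5 -0.9 -3.6 -1.7 -3.7  0.   2.6 -4.8 -1.7  4.1 -1.7]
win 8.857014082786002 -22.736519189080106 [428.79142319 257.76765659] [712.70306554 257.52431473]
[  1.236  43.807 -10.592 117.776] 70.83790477550389 [ 0.9  3.6  2.4  3.5 -0.9 -3.6 -1.7 -3.7  0.   2.6 -4.8 -1.7  4.1 -1.7]
win 8.857017731480362 -22.73652450085498 [428.7914275  257.76764586] [712.70309048 257.52430397]
```

```bash
python3 - <<'E'
from h import *
from scipy.optimize import least_squares
c=load('w3');Ti=np.linalg.inv(c['tool_from_camera'])
meas=[((6,-22,68),528,482),((6,22,68),678,482),((6,-22,54),527,440),((6,22,54),678,440),((45,0,0),600,217),((6,-12,54),565,438),((6,12,54),638,438)]
def P(p,m):
    phi,x0,z0,y0=p;x,y,z=m;cc,ss=np.cos(phi),np.sin(phi)
    q=np.array([x0+x*cc-z*ss, y0+y, z0-(x*ss+z*cc)])/1e3
    k=Ti@np.r_[q,1];u=c['mtx']@k[:3];u=u[:2]/u[2];return (u-[140,0])*600/420+[400,0]
f=lambda p:np.concatenate([P(p,m)-[a,b] if m[0]!=45 else [0,(P(p,m)-[a,b])[1]] for m,a,b in meas])
r=least_squares(f,[.5,0,25,0]);p=r.x;ph=p[0];print(p.round(3),np.degrees(ph),r.fun.round(1))
print('win',p[1]-37*np.sin(ph),p[2]-37*np.cos(ph), P(p,(0,-45,0)),P(p,(0,45,0)),P(p,(6,12,19)),P(p,(6,22,0)))
for d in (20,30,40,50):
    g=least_squares(lambda q:f([np.radians(d),*q]),[0,25,0]);q=[np.radians(d),*g.x];print(d,g.x.round(1),g.fun.round(1),g.cost.round(1),P(q,(6,12,19)).round(0),P(q,(0,45,0)).round(0),'win',q[1]-37*np.sin(q[0]),q[2]-37*np.cos(q[0]))
E
```

```text
[ 0.712 22.31  15.73   0.879] 40.82218210275516 [-2.   3.8  0.9  3.7  3.6 -3.3 -4.  -3.4  0.   1.4 -1.8 -1.3  3.4 -1.4]
win -1.8775796951200796 -12.269186920568693 [487.07774252 301.91148471] [716.88137307 301.72673149] [635.97749019 336.72464828] [659.92211691 292.91131258]
20 [ 9.  16.7  0.9] [-10.2  -0.4   9.1  -0.5  -1.2  -3.6   0.8  -3.7   0.   13.5  -4.4  -1.6
   6.   -1.7] 229.8 [636. 354.] [714. 333.] win -3.630973362674034 -18.0482203711047
30 [15.4 17.7  0.9] [-5.7  2.3  4.5  2.2  1.6 -3.5 -2.  -3.6  0.   5.9 -2.9 -1.5  4.5 -1.6] 81.2 [636. 345.] [714. 317.] win -3.1261241913865323 -14.347365733543409
40 [21.8 16.   0.9] [-2.3  3.8  1.1  3.7  3.5 -3.3 -3.9 -3.4  0.   1.6 -1.9 -1.4  3.5 -1.4] 52.8 [636. 337.] [717. 303.] win -2.0103360632523994 -12.336704731055793
50 [28.5 11.1  0.9] [-0.2  4.4 -0.9  4.3  4.1 -3.2 -4.5 -3.3  0.  -0.1 -1.5 -1.2  3.1 -1.3] 56.2 [637. 331.] [721. 289.] win 0.1342962099059335 -12.699161968763946
```

Two estimates put the tilt at about 39°. With the tool vertical the window can't pass the peg like this. I'll carry the lid back over the pot, tilt the tool so the lid is level, seat it, and regrasp upright. After that I'll approach the peg from further out.

drive_tool(
  motion=[
    {"dx": 0,"dy": 0,"dz": -30,"rx": 0,"ry": 0,"rz": 0,"claw": 0},
    {"dx": 0,"dy": 0,"dz": -40,"rx": 0,"ry": 0,"rz": 0,"claw": 0},
    {"dx": 0,"dy": 20,"dz": -20,"rx": 0,"ry": 0,"rz": 0,"claw": 0},
    {"dx": 20,"dy": 40,"dz": 0,"rx": 0,"ry": 0,"rz": 0,"claw": 0},
    {"dx": 25,"dy": 50,"dz": 0,"rx": 0,"ry": 0,"rz": 0,"claw": 0},
    {"dx": 25,"dy": 50,"dz": 0,"rx": 0,"ry": 0,"rz": 0,"claw": 0},
    {"dx": 25,"dy": 50,"dz": 0,"rx": 0,"ry": 0,"rz": 0,"claw": 0},
    {"dx": 25,"dy": 50,"dz": 0,"rx": 0,"ry": 0,"rz": 0,"claw": 0},
    {"dx": 25,"dy": 45,"dz": 0,"rx": 0,"ry": 0,"rz": 0,"claw": 0},
    {"dx": 20,"dy": 30,"dz": 0,"rx": 0,"ry": 0,"rz": 0,"claw": 0},
    {"dx": 17,"dy": 14,"dz": 0,"rx": 0,"ry": 0,"rz": 0,"claw": 0},
    {"dx": 0,"dy": 0,"dz": 0,"rx": 0,"ry": 0,"rz": 0,"claw": 0},
  ],
)

```text
time: 9.0
ee_pos: [0.5487, 0.1972, 0.3656]
ee_rot: [-0.0, 0.045, 0.999, -0.0]
ft_force: [-0.7, -0.6, -1.9]
opening: 0.0431
```

drive_tool(
  motion=[
    {"dx": 0,"dy": 0,"dz": 0,"rx": 0,"ry": -0.12,"rz": 0,"claw": 0},
    {"dx": 0,"dy": 0,"dz": 0,"rx": 0,"ry": -0.16,"rz": 0,"claw": 0},
    {"dx": 0,"dy": 0,"dz": 0,"rx": 0,"ry": -0.16,"rz": 0,"claw": 0},
    {"dx": 0,"dy": 0,"dz": 0,"rx": 0,"ry": -0.16,"rz": 0,"claw": 0},
    {"dx": 0,"dy": 0,"dz": 0,"rx": 0,"ry": -0.08,"rz": 0,"claw": 0},
    {"dx": 0,"dy": 0,"dz": 0,"rx": 0,"ry": 0,"rz": 0,"claw": 0},
    {"dx": 0,"dy": 0,"dz": 0,"rx": 0,"ry": 0,"rz": 0,"claw": 0},
  ],
)

```text
time: 9.88
ee_pos: [0.5513, 0.196, 0.3661]
ee_rot: [0.333, 0.044, 0.942, -0.016]
ft_force: [0.4, 0.8, -1.7]
opening: 0.0427
```

```bash
python3 - <<'E'
from h import *
a=grab('scene','s4');s=env.get_state();Rm=q2R(s['ee_rot']);print(s['time'],s['ee_pos'],s['q'].round(2),Rm.round(3).tolist())
T=np.array([.5487,.1972,.30]);print('to hover',1000*Rm.T@(T-s['ee_pos']))
u=proj(a,s['ee_pos']).astype(int);print(u)
x0,y0=u[0]-75,u[1]-60
cv2.imwrite('pics/c5.png',cv2.resize(a['pixels'][y0:y0+150,x0:x0+150],(600,600),interpolation=cv2.INTER_CUBIC));print(x0,y0)
E
```

```text
9.925 [0.55149601 0.19619481 0.36621717] [ 0.26  0.16  1.81 -0.43  0.56 -0.92] [[-0.774, 0.093, 0.627], [0.073, 0.996, -0.058], [-0.63, 0.0, -0.777]]
to hover [43.92310596  0.71216652 49.63662951]
[339 171]
264 111
```

View pics/c5.png

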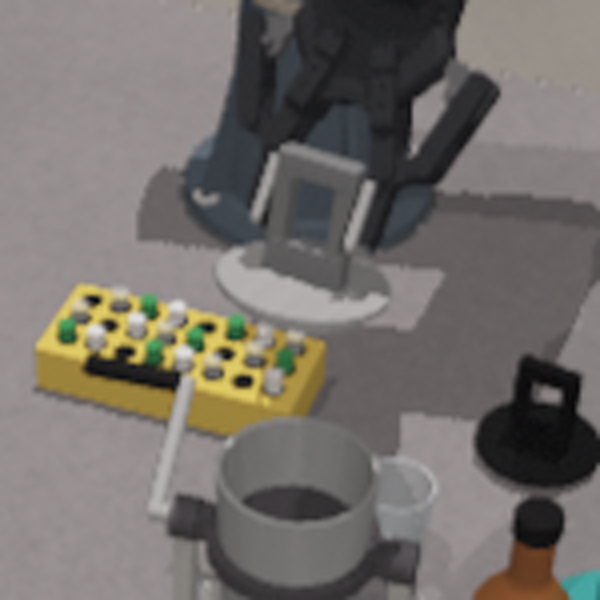

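The lid is nearly level, but its ellipse ratio is about 0.48 against about 0.63 for the pot mouth. I've over-corrected by about 10–12°. Next I'll back off the tilt and locate the lid's centre.

drive_tool(
  motion=[
    {"dx": 0,"dy": 0,"dz": 0,"rx": 0,"ry": 0.1,"rz": 0,"claw": 0},
    {"dx": 0,"dy": 0,"dz": 0,"rx": 0,"ry": 0.08,"rz": 0,"claw": 0},
    {"dx": 0,"dy": 0,"dz": 0,"rx": 0,"ry": 0,"rz": 0,"claw": 0},
    {"dx": 0,"dy": 0,"dz": 0,"rx": 0,"ry": 0,"rz": 0,"claw": 0},
  ],
)

```text
time: 10.42
ee_pos: [0.5499, 0.1964, 0.3649]
ee_rot: [0.247, 0.045, 0.968, -0.012]
ft_force: [0.6, 0.2, -2.4]
opening: 0.0432
```

```bash
python3 - <<'E'
from h import *
c=load('s4');print('disc ctr prev',onz(c,264+302/4,111+278/4,.341),c['state']['ee_pos'])
a=grab('scene','s5');t=grab('top','t5');s=env.get_state();Rm=q2R(s['ee_rot']);print(s['ee_pos'],Rm[:,2],s['q'].round(2))
hsv=cv2.cvtColor(a['pixels'],cv2.COLOR_BGR2HSV)
x0,y0=264,111
# pot mouth & lid: bright, fit ellipses on contours of Canny
g=cv2.cvtColor(a['pixels'],cv2.COLOR_BGR2GRAY)[y0:y0+150,x0:x0+150]
v=proj(t,s['ee_pos']).astype(int);print(v)
B=t['pixels'][v[1]-37:v[1]+38,v[0]-37:v[0]+38]
A=a['pixels'][130:255,290:390]
cv2.imwrite('pics/c6.png',np.hstack([cv2.resize(A,(400,500),interpolation=cv2.INTER_CUBIC),cv2.resize(B,(400,500)[::-1] if 0 else (400,500),interpolation=cv2.INTER_CUBIC)]))
E
```

```text
disc ctr prev [0.5474009 0.1965405 0.341    ] [0.5513278  0.19604233 0.36612106]
[0.54925994 0.1966662  0.36464095] [ 0.47656083 -0.04436814 -0.87802121] [ 0.23  0.18  1.7  -0.21  0.8  -1.13]
[213 152]
```

View pics/c6.png

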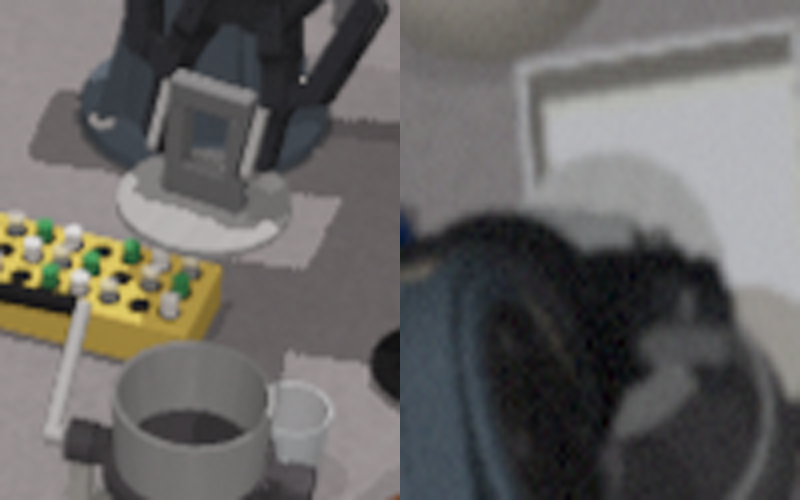

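The lid is level to within about 3°: its ellipse ratio is 0.57 against 0.60 expected, and it's centred at scene (341,179). The pot mouth is centred at (337.6,228.4). I'll compute the seat move.

```bash
python3 - <<'E'
from h import *
c=load('s5');L=onz(c,340.6,179.2,.341);M=onz(c,337.7,228.4,.205);print('lid',L,'mouth',M)
s=env.get_state();Rm=q2R(s['ee_rot']);p=s['ee_pos']
# after ry +.04 about tool y
R2=Rm@R.from_rotvec([0,.04,0]).as_matrix()
for M2 in (M,np.array([.5412,.1979,.205])):
  for z in(.262,.236):
    T=np.array([p[0]+M2[0]-L[0],p[1]+M2[1]-L[1],z]);print(T.round(4),(1000*R2.T@(T-p)).round(1))
E
```

```text
lid [0.5423451  0.19697185 0.341     ] mouth [0.54419956 0.19791216 0.205     ]
[0.5511 0.1976 0.262 ] [43.9  1.2 92.8]
[0.5511 0.1976 0.236 ] [ 55.4   1.2 116.1]
[0.5481 0.1976 0.262 ] [46.6  0.9 91.5]
[0.5481 0.1976 0.236 ] [ 58.1   0.9 114.8]
```

drive_tool(
  motion=[
    {"dx": 0,"dy": 0,"dz": 0,"rx": 0,"ry": 0.04,"rz": 0,"claw": 0},
    {"dx": 15,"dy": 1,"dz": 30,"rx": 0,"ry": 0,"rz": 0,"claw": 0},
    {"dx": 15,"dy": 0,"dz": 30,"rx": 0,"ry": 0,"rz": 0,"claw": 0},
    {"dx": 15,"dy": 0,"dz": 31,"rx": 0,"ry": 0,"rz": 0,"claw": 0},
    {"dx": 0,"dy": 0,"dz": 0,"rx": 0,"ry": 0,"rz": 0,"claw": 0},
    {"dx": 0,"dy": 0,"dz": 0,"rx": 0,"ry": 0,"rz": 0,"claw": 0},
  ],
)

```text
time: 11.28
ee_pos: [0.5509, 0.1982, 0.2651]
ee_rot: [0.229, 0.044, 0.972, -0.01]
ft_force: [0.2, -0.1, -0.7]
opening: 0.0429
```

drive_tool(
  motion=[
    {"dx": 3.5,"dy": 0,"dz": 7.2,"rx": 0,"ry": 0,"rz": 0,"claw": 0},
    {"dx": 3.5,"dy": 0,"dz": 7.2,"rx": 0,"ry": 0,"rz": 0,"claw": 0},
    {"dx": 0,"dy": 0,"dz": 0,"rx": 0,"ry": 0,"rz": 0,"claw": 0},
    {"dx": 0,"dy": 0,"dz": 0,"rx": 0,"ry": 0,"rz": 0,"claw": 0},
  ],
)

```text
time: 11.78
ee_pos: [0.5503, 0.1978, 0.2479]
ee_rot: [0.228, 0.045, 0.973, -0.01]
ft_force: [-0.2, -0.4, -2.3]
opening: 0.0429
```

drive_tool(
  motion=[
    {"dx": 2,"dy": 0,"dz": 4,"rx": 0,"ry": 0,"rz": 0,"claw": 0},
    {"dx": 0,"dy": 0,"dz": 0,"rx": 0,"ry": 0,"rz": 0,"claw": 0},
    {"dx": 1.5,"dy": 0,"dz": 3,"rx": 0,"ry": 0,"rz": 0,"claw": 0},
    {"dx": 0,"dy": 0,"dz": 0,"rx": 0,"ry": 0,"rz": 0,"claw": 0},
  ],
)

```text
time: 12.28
ee_pos: [0.55, 0.1977, 0.2396]
ee_rot: [0.227, 0.045, 0.973, -0.011]
ft_force: [-0.2, 0.8, -2.2]
opening: 0.0431
```

drive_tool(
  motion=[
    {"dx": 1,"dy": 0,"dz": 2,"rx": 0,"ry": 0,"rz": 0,"claw": 0},
    {"dx": 0,"dy": 0,"dz": 0,"rx": 0,"ry": 0,"rz": 0,"claw": 0},
    {"dx": 1,"dy": 0,"dz": 2,"rx": 0,"ry": 0,"rz": 0,"claw": 0},
    {"dx": 0,"dy": 0,"dz": 0,"rx": 0,"ry": 0,"rz": 0,"claw": 0},
  ],
)

```text
time: 12.78
ee_pos: [0.5501, 0.1978, 0.2353]
ee_rot: [0.228, 0.045, 0.973, -0.011]
ft_force: [0.4, -0.5, -1.9]
opening: 0.0433
```

drive_tool(
  motion=[
    {"dx": 0.7,"dy": 0,"dz": 1.5,"rx": 0,"ry": 0,"rz": 0,"claw": 0},
    {"dx": 0,"dy": 0,"dz": 0,"rx": 0,"ry": 0,"rz": 0,"claw": 0},
    {"dx": 0.7,"dy": 0,"dz": 1.5,"rx": 0,"ry": 0,"rz": 0,"claw": 0},
    {"dx": 0,"dy": 0,"dz": 0,"rx": 0,"ry": 0,"rz": 0,"claw": 0},
  ],
)

```text
time: 13.28
ee_pos: [0.5502, 0.1978, 0.232]
ee_rot: [0.228, 0.045, 0.973, -0.011]
ft_force: [0.7, -0.2, -2.0]
opening: 0.0431
```

drive_tool(
  motion=[
    {"dx": 0.7,"dy": 0,"dz": 1.5,"rx": 0,"ry": 0,"rz": 0,"claw": 0},
    {"dx": 0,"dy": 0,"dz": 0,"rx": 0,"ry": 0,"rz": 0,"claw": 0},
    {"dx": 0.7,"dy": 0,"dz": 1.5,"rx": 0,"ry": 0,"rz": 0,"claw": 0},
    {"dx": 0,"dy": 0,"dz": 0,"rx": 0,"ry": 0,"rz": 0,"claw": 0},
  ],
)

```text
time: 13.78
ee_pos: [0.5514, 0.198, 0.2311]
ee_rot: [0.23, 0.044, 0.972, -0.01]
ft_force: [-2.9, -0.2, 10.1]
opening: 0.0431
```

Contact at about 10 N and the seat height fits, so the lid is seated. I'll release, back out along the tool and straighten.

drive_tool(
  motion=[
    {"dx": 0,"dy": 0,"dz": 0,"rx": 0,"ry": 0,"rz": 0,"claw": 1},
    {"dx": 0,"dy": 0,"dz": 0,"rx": 0,"ry": 0,"rz": 0,"claw": 1},
    {"dx": 0,"dy": 0,"dz": 0,"rx": 0,"ry": 0,"rz": 0,"claw": 1},
    {"dx": 0,"dy": 0,"dz": -20,"rx": 0,"ry": 0,"rz": 0,"claw": 1},
    {"dx": 0,"dy": 0,"dz": -40,"rx": 0,"ry": 0,"rz": 0,"claw": 1},
    {"dx": 0,"dy": 0,"dz": -50,"rx": 0,"ry": 0,"rz": 0,"claw": 1},
    {"dx": 0,"dy": 0,"dz": -50,"rx": 0,"ry": 0.1,"rz": 0,"claw": 1},
    {"dx": 0,"dy": 0,"dz": 0,"rx": 0,"ry": 0.18,"rz": 0,"claw": 1},
    {"dx": 0,"dy": 0,"dz": 0,"rx": 0,"ry": 0.18,"rz": 0,"claw": 1},
    {"dx": 0,"dy": 0,"dz": 0,"rx": 0,"ry": 0,"rz": 0,"claw": 1},
    {"dx": 0,"dy": 0,"dz": 0,"rx": 0,"ry": 0,"rz": 0,"claw": 1},
  ],
)

```text
time: 15.15
ee_pos: [0.4787, 0.2042, 0.3712]
ee_rot: [-0.0, 0.046, 0.999, -0.0]
ft_force: [0.1, 0.2, 0.1]
opening: 0.0852
```

```bash
python3 - <<'E'
from h import *
w=grab('wrist','w6');a=grab('scene','s6');s=w['state'];Rm=q2R(s['ee_rot']);print(s['time'],s['ee_pos'],Rm.round(3).tolist(),s['q'].round(2))
u=proj(w,[.542,.198,.278]);v=proj(w,[.542,.198,.21]);print(u,v)
x0,y0=int(u[0])-70,int(min(u[1],340))-75;x0=max(x0,0);y0=max(min(y0,270),0);print(x0,y0)
A=cv2.resize(w['pixels'][y0:y0+150,x0:x0+140],(560,600),interpolation=cv2.INTER_CUBIC)
B=a['pixels'][180:270,310:346+24-0]
B=cv2.resize(a['pixels'][185:285,305:345+0],(240,600)) if 0 else cv2.resize(a['pixels'][190:270,300:380],(240,240),interpolation=cv2.INTER_CUBIC)
B=np.vstack([B,np.zeros((360,240,3),np.uint8)])
cv2.imwrite('pics/c7.png',np.hstack([A,B]))
E
```

```text
15.15 [0.4787221  0.2041611  0.37120561] [[-0.996, 0.092, -0.001], [0.092, 0.996, -0.001], [0.001, -0.001, -1.0]] [ 0.19  0.24  1.49 -0.    1.41 -1.29]
[279.93331806 281.77459247] [280.13595057 251.7779487 ]
209 206
```

View pics/c7.png

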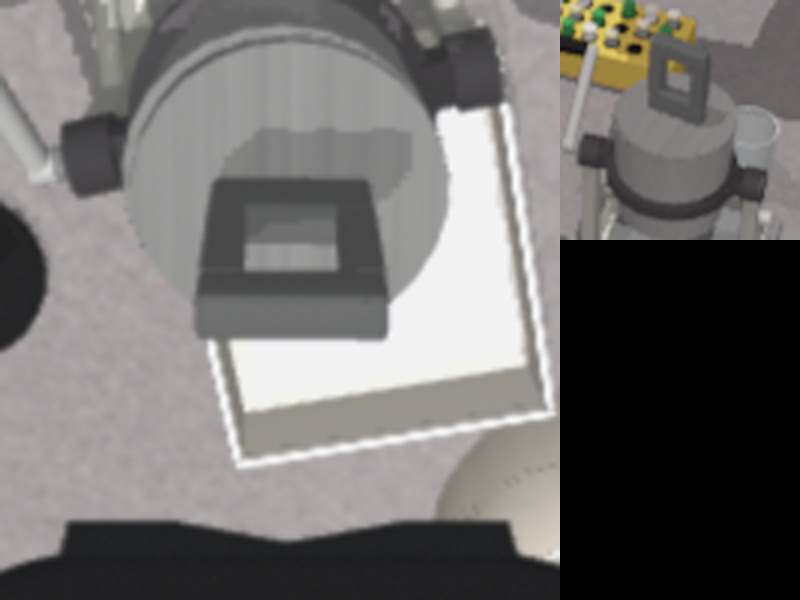

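The lid sits flat on the pot. Its handle edges are parallel to the tool, and its top face is centred at wrist (281,285). I've now used my 12 views and will continue by numbers.

```bash
python3 - <<'E'
from h import *
c=load('w6');s=c['state'];Rm=q2R(s['ee_rot'])
k=lambda x,y:(209+x/4-.4,206+y/4-.4)
e=[onz(c,*k(x,y),.278) for x,y in((196,317),(386.5,316))];P=(e[0]+e[1])/2;print(P,np.linalg.norm(e[0]-e[1]),np.degrees(np.arctan2(*(e[1]-e[0])[[1,0]])))
print('disc',onz(c,*k(287,172),.21))
t=[onz(c,*k(x,y),.15) for x,y in((93,155),(477,69))];d=t[1]-t[0];print('trun',t,np.linalg.norm(d),'axis',np.degrees(np.arctan2(d[1],d[0])),(t[0]+t[1])/2)
f=[onz(c,*k(x,y),.045) for x,y in((240,464),(551,411),(503,105))];print('tray',f,np.linalg.norm(f[1]-f[0]),np.degrees(np.arctan2(*(f[1]-f[0])[[1,0]])),np.degrees(np.arctan2(*(f[2]-f[1])[[1,0]])))
T=np.array([P[0],P[1],.232]);print('move',1000*Rm.T@(T-s['ee_pos']))
E
```

```text
[0.54502869 0.19904062 0.278     ] 0.04260253787632466 85.04710195251037
disc [0.53823242 0.19859191 0.21      ]
trun [array([0.55075852, 0.13253703, 0.15      ]), array([0.53264905, 0.26115296, 0.15      ])] 0.12988460006699187 axis 98.01471056070707 [0.54170379 0.19684499 0.15      ]
tray [array([0.74758129, 0.15691983, 0.045     ]), array([0.73296591, 0.30093132, 0.045     ]), array([0.58379372, 0.28587663, 0.045     ])] 0.14475122821768766 95.79497049696059 -174.23713390156286
move [-66.61487543   1.08495348 139.14836744]
```

drive_tool(
  motion=[
    {"dx": -33,"dy": 0,"dz": 0,"rx": 0,"ry": 0,"rz": 0,"claw": 1},
    {"dx": -33,"dy": 1,"dz": 10,"rx": 0,"ry": 0,"rz": 0,"claw": 1},
    {"dx": 0,"dy": 0,"dz": 40,"rx": 0,"ry": 0,"rz": 0,"claw": 1},
    {"dx": 0,"dy": 0,"dz": 40,"rx": 0,"ry": 0,"rz": 0,"claw": 1},
    {"dx": 0,"dy": 0,"dz": 30,"rx": 0,"ry": 0,"rz": 0,"claw": 1},
    {"dx": 0,"dy": 0,"dz": 18,"rx": 0,"ry": 0,"rz": 0,"claw": 1},
    {"dx": 0,"dy": 0,"dz": 0,"rx": 0,"ry": 0,"rz": 0,"claw": 1},
    {"dx": 0,"dy": 0,"dz": 0,"rx": 0,"ry": 0,"rz": 0,"claw": 0.2},
    {"dx": 0,"dy": 0,"dz": 0,"rx": 0,"ry": 0,"rz": 0,"claw": 0},
    {"dx": 0,"dy": 0,"dz": 0,"rx": 0,"ry": 0,"rz": 0,"claw": 0},
    {"dx": 0,"dy": 0,"dz": 0,"rx": 0,"ry": 0,"rz": 0,"claw": 0},
    {"dx": 0,"dy": 0,"dz": 0,"rx": 0,"ry": 0,"rz": 0,"claw": 0},
  ],
)

```text
time: 16.75
ee_pos: [0.5461, 0.1994, 0.2357]
ee_rot: [0.001, 0.046, 0.999, 0.0]
ft_force: [0.1, 0.4, 6.4]
opening: 0.0433
```

```bash
python3 - <<'E'
from h import *
s=env.get_state();print(s['ee_pos'],s['ft_force'],s['opening'])
w=grab('wrist','w7')
E
```

```text
[0.54610457 0.19939511 0.23565962] [0.11179926 0.39559007 6.35989603] 0.04328016699402451
```

Regripped upright. I'll lift it and carry it to x ≈ 0.70, outside the peg tip.

drive_tool(
  motion=[
    {"dx": 0,"dy": 0,"dz": -15,"rx": 0,"ry": 0,"rz": 0,"claw": 0},
    {"dx": 0,"dy": 0,"dz": -35,"rx": 0,"ry": 0,"rz": 0,"claw": 0},
    {"dx": 0,"dy": 0,"dz": -50,"rx": 0,"ry": 0,"rz": 0,"claw": 0},
    {"dx": -12,"dy": -21,"dz": -10,"rx": 0,"ry": 0,"rz": 0,"claw": 0},
    {"dx": -25,"dy": -45,"dz": 0,"rx": 0,"ry": 0,"rz": 0,"claw": 0},
    {"dx": -25,"dy": -50,"dz": 0,"rx": 0,"ry": 0,"rz": 0,"claw": 0},
    {"dx": -25,"dy": -50,"dz": 0,"rx": 0,"ry": 0,"rz": 0,"claw": 0},
    {"dx": -25,"dy": -50,"dz": 0,"rx": 0,"ry": 0,"rz": 0,"claw": 0},
    {"dx": -25,"dy": -50,"dz": 0,"rx": 0,"ry": 0,"rz": 0,"claw": 0},
    {"dx": -25,"dy": -45,"dz": 0,"rx": 0,"ry": 0,"rz": 0,"claw": 0},
    {"dx": -25,"dy": -40,"dz": 0,"rx": 0,"ry": 0,"rz": 0,"claw": 0},
    {"dx": 0,"dy": 0,"dz": 0,"rx": 0,"ry": 0,"rz": 0,"claw": 0},
  ],
)

```text
time: 18.3
ee_pos: [0.6999, -0.1716, 0.343]
ee_rot: [-0.0, 0.048, 0.999, -0.0]
ft_force: [-1.0, 0.7, -2.4]
opening: 0.0434
```

```bash
python3 - <<'E'
from h import *
w=grab('wrist','w8');a=grab('scene','s8');s=env.get_state();Rm=q2R(s['ee_rot']);print(s['ee_pos'],Rm.round(3).tolist(),s['opening'],s['q'].round(2))
g=cv2.cvtColor(w['pixels'],cv2.COLOR_BGR2GRAY)
print(g[130:300:4,281]); print(g[150:330:5,240:330:5])
# peg from wrist: where predicted
for n in(105,90,75,60): print(n,proj(w,np.array([.5369,-.1528,.185])+n/1e3*np.array([.8625,-.0785,.5])).round(1))
E
```

```text
[ 0.69897549 -0.16750856  0.34358672] [[-0.996, 0.093, -0.002], [0.093, 0.996, 0.001], [0.002, 0.001, -1.0]] 0.043476499358597834 [-0.39  0.58  1.02  0.    1.54 -1.87]
[217 217 217 216 216 216 215 215 214 223 212 211 211 211 211 211 210 210
 209 209 209 209 209 209 209 136  80  75  76  95  98 114 115 110 160 159
 159  82  74  75  78  94  98]
[[167 172 173 171 172 222 216 216 216 215 185 185 185 185 185 190 102 104]
 [172 168 174 170 170 126 217 215 215 215 191 185 185 185 185 190 106 108]
 [174 173 170 173 170 129 166 215 215 215 215 198 185 185 219 121 121 122]
 [168 172 174 170 142 131 129 143 224 215 214 215 216 180 123 125 122 121]
 [173 173 174 169 136 178 204 208 208 211 211 176 139 126 124 125 122 121]
 [171 166 168 224 219 202 204 208 208 210 210 205 203 208 192 126 122 121]
 [147 163 215 208 204 200 205 208 207 209 209 205 203 208 206 204 192 127]
 [162 164 213 205 203 200 204 207 207 209 209 205 203 206 204 202 207 210]
 [139 142 202 205 203 200 204 206 207 209 209 204 201 207 204 202 207 210]
 [138 198 202 204 202 200 203 206 206 207 208 204 202 206 203 201 206 208]
 [137 
[... 1313 characters left out ...]
5  75  75  75  76  75  75  74]
 [ 77  77  77  77  77  77  77  77  77  76  77  77  77  76  77  76  77  77]
 [ 95  95  95  95  96  96  95  95  95  96  95  96  96  95  95  95  95  95]
 [ 97  97  97  97  98  98  98  97  97  98  98  98  98  98  98  98  97  98]
 [ 97  97  97  97  97  97  97  97  97  97  97  97  97  97  97  97  97  97]
 [ 96  97  96  96  97  96  97  96  97  96  97  96  97  96  96  96  96  96]
 [ 95  95  96  95  95  95  95  95  95  95  96  95  96  96  96  96  96  96]
 [231 230 229 229 229 228 228 229 243 244 244 244 231 234 234 234 234 235]
 [231 230 229 229 229 228 228 226 243 243 243 241 238 235 233 234 233 231]]
105 [284.5 122.2]
90 [284.3 106.1]
75 [284.2  90.5]
60 [284.   75.4]
```

```bash
python3 - <<'E'
from h import *
w=load('w8');g=cv2.cvtColor(w['pixels'],cv2.COLOR_BGR2GRAY)
print(g[66:134:3,264:306:2])
Ti=np.linalg.inv(w['tool_from_camera'])
for phi in(-.1,0,.1):
  cc,ss=np.cos(phi),np.sin(phi)
  for m in((45,0,0),(6,0,0),(6,0,68),(-6,0,68),(6,0,55)):
    x,y,z=m;gx,gz=2,44  # pivot in lid frame at tool (0,-19)
    q=np.array([(x-gx)*cc-(z-gz)*ss,0,-19-((x-gx)*ss+(z-gz)*cc)])/1e3
    k=Ti@np.r_[q,1];u=w['mtx']@k[:3];print(m,round(u[1]/u[2],1),end=' ')
  print()
E
```

```text
[[171 172 173 174 104  31  30  91 188 211 183 140 113  35  28  39 113 120
  111 103 103]
 [174 174 175 174 127  36  30 118 188 203 156 140 122  47  26  54 118 120
  119 118 105]
 [174 175 174 175 164  82  36 116 188 199 151 141 122  47  52 114 120 121
  120 119 106]
 [175 175 174 157 121 119 117 132 187 197 151 140 125 120 119 120 121 120
  120 119 105]
 [175 174 174 169 120 119 119 133 184 153 150 140 124 116 119 119 120 120
  120 120 108]
 [174 174 174 137 119 119 119 133 185 155 150 141 124 115 120 120 119 119
  119 119 108]
 [172 172 172 142 120 119 118 129 142 148 150 141 125 116 121 120 119 117
  118 118 111]
 [171 169 172 173 131 119 118 131 144 148 150 140 125 117 120 120 120 119
  119 119 115]
 [172 171 172 174 156 122 119 118 139 148 150 141 124 115 119 119 120 119
  119 120 119]
 [169 171 172 173 175 175 133 115 137 148 150 141 125 113 117 118 118 119
  118 111  90]
 [106 135 158 170 173 174 152 115 138 148 150 141 125 113 117 116 111  97
  100 115 116]
 [165 164 163 121 102 124 127 109 138 149 150 141 125  99  89 101 118 120
  120 123 123]
 [166 171 169 169 171 171 164 11
[... 504 characters left out ...]
171 171 172 222 243 243 241 171 138 148 152 131 117 134 186 188 187 187
  187 187 187]
 [167 167 228 243 243 244 243 197 124 122 120 111 105 165 187 187 187 187
  187 186 187]
 [169 223 243 243 243 244 243 220 204 160 145 144 175 186 187 187 187 187
  187 187 186]
 [181 242 243 243 242 243 229 217 217 217 205 187 187 187 187 186 187 186
  186 186 186]
 [231 243 238 218 217 219 218 217 217 217 194 186 186 186 186 186 186 186
  186 186 187]]
(45, 0, 0) 179.1 (6, 0, 0) 243.2 (6, 0, 68) 291.5 (-6, 0, 68) 320.7 (6, 0, 55) 278.2 
(45, 0, 0) 172.1 (6, 0, 0) 236.5 (6, 0, 68) 297.8 (-6, 0, 68) 325.0 (6, 0, 55) 281.0 
(45, 0, 0) 165.6 (6, 0, 0) 229.9 (6, 0, 68) 303.8 (-6, 0, 68) 328.7 (6, 0, 55) 283.8
```

The peg is centred at column 284 in the wrist view with its end at row 125. My prediction was (284.5,122), so the model matches. The lid is upright to within about 1°. I'll descend at x = 0.70 and tilt slightly to gain disc clearance under the peg.

drive_tool(
  motion=[
    {"dx": 0,"dy": 0,"dz": 30,"rx": 0,"ry": 0,"rz": 0,"claw": 0},
    {"dx": 0,"dy": 0,"dz": 35,"rx": 0,"ry": 0,"rz": 0,"claw": 0},
    {"dx": 0,"dy": 0,"dz": 35,"rx": 0,"ry": 0,"rz": 0,"claw": 0},
    {"dx": 0,"dy": 0,"dz": 22,"rx": 0,"ry": 0,"rz": 0,"claw": 0},
    {"dx": 0,"dy": 0,"dz": 0,"rx": 0,"ry": -0.15,"rz": 0,"claw": 0},
    {"dx": 0,"dy": 0,"dz": 0,"rx": 0,"ry": 0,"rz": 0,"claw": 0},
    {"dx": 0,"dy": 0,"dz": 0,"rx": 0,"ry": 0,"rz": 0,"claw": 0},
    {"dx": 0,"dy": 0,"dz": 0,"rx": 0,"ry": 0,"rz": 0,"claw": 0},
  ],
)

```text
time: 19.4
ee_pos: [0.7012, -0.1676, 0.2239]
ee_rot: [0.076, 0.045, 0.996, -0.004]
ft_force: [0.3, -0.7, -1.5]
opening: 0.0433
```

```bash
python3 - <<'E'
from h import *
w=grab('wrist','w9');s=w['state'];Rm=q2R(s['ee_rot']);print(s['time'],s['ee_pos'],env.get_state()['ee_pos'],Rm.round(3).tolist(),s['ft_force'])
root=np.array([.5369,-.1528,.185]);d=np.array([.8625,-.0785,.5])
for n in(105,90,75,50): print(n,proj(w,root+n/1e3*d).round(1))
g=cv2.cvtColor(w['pixels'],cv2.COLOR_BGR2GRAY)
for r in range(60,180,6): print(r,g[r,262:304:2])
# hole columns
for r in range(255,285,6): print(r,g[r,236:330:3])
win=s['ee_pos']+Rm@[0,0,-.012];n=(win-root)@d;f=root+n*d;print('win',win,'s',n,'off from axis',win-f)
for S in(.115,.105,.085,.064):
    T=root+S*d+[0,0,-.004]+Rm@[0,0,.012];print(S,(1000*Rm.T@(T-s['ee_pos'])).round(1))
E
```

```text
19.4 [ 0.70122198 -0.16756712  0.22389101] [ 0.70098067 -0.16764025  0.22350222] [[-0.984, 0.091, 0.151], [0.09, 0.996, -0.015], [-0.152, -0.001, -0.988]] [ 0.25185959 -0.65356381 -1.52684269]
105 [278.7 115.9]
90 [278.7  78.9]
75 [278.7  42.9]
50 [278.8 -14.8]
60 [190 152 128 139 147 152 155 156 156 154 149 143 137 129 126 137 137 136
 137 137 137]
66 [196 135 128 139 147 152 154 156 156 153 149 144 137 129 115 118 119 119
 118 117 118]
72 [147 137 167 192 212 170 156 157 158 154 149 143 136 129 230 246 246 246
 247 247 246]
78 [138 139 168 193 212 219 223 225 225 222 213 160 149 139 173 232 230 216
 208 208 208]
84 [242 246 172 193 212 219 222 225 225 221 215 206 188 169 159 209 208 209
 209 209 208]
90 [233 213 170 194 213 219 222 225 225 221 215 205 188 170 159 208 209 209
 209 209 209]
96 [233 217 172 193 213 219 222 225 225 221 215 206 187 169 160 208 208 208
 208 208 208]
102 [233 229 186 211 216 219 222 225 225 221 214 205 187 169 160 208 208 208
 208 208 208]
108 [233 229 176 198 215 219 223 225 224 221 214 205 186 169 160 207 209 208
 208 208 208]
114 [247 242 168 193 209 2
[... 1131 characters left out ...]
 87  86  86  76 128 131 131 131 131 131 131 131 132 132
 132 131 130 130 110  77  86  86  86  86  86  86  59  33]
267 [ 86  86  86  86  86  86  83  78 179 183 177 177 184 183 178 185 184 183
 181 179 173 178 159  77  85  86  86  86  87  86  86  41]
273 [ 86  87  86  86  86  86  78 109 180 182 176 178 184 183 177 185 183 183
 180 179 172 177 179  82  81  86  86  86  86  86  86  84]
279 [84 84 84 84 84 84 84 84 84 85 85 85 85 85 85 85 85 85 84 85 85 85 86 85
 86 86 85 86 86 85 86 85]
win [ 0.69940626 -0.16738906  0.23575151] s 0.16668264452477422 off from axis [ 0.01874248 -0.00150447 -0.03258981]
0.115 [ 62.4  -0.2 -12.4]
0.105 [71.7 -0.2 -8.8]
0.085 [90.4 -0.2 -1.5]
0.064 [109.9  -0.2   6.1]
```

The peg and window are laterally aligned to within about 1 mm. Threading stepwise with force checks.

drive_tool(
  motion=[
    {"dx": 16,"dy": 0,"dz": -3,"rx": 0,"ry": 0,"rz": 0,"claw": 0},
    {"dx": 16,"dy": 0,"dz": -3,"rx": 0,"ry": 0,"rz": 0,"claw": 0},
    {"dx": 16,"dy": 0,"dz": -3,"rx": 0,"ry": 0,"rz": 0,"claw": 0},
    {"dx": 14,"dy": 0,"dz": -3,"rx": 0,"ry": 0,"rz": 0,"claw": 0},
    {"dx": 9,"dy": 0,"dz": 3.5,"rx": 0,"ry": 0,"rz": 0,"claw": 0},
    {"dx": 0,"dy": 0,"dz": 0,"rx": 0,"ry": 0,"rz": 0,"claw": 0},
    {"dx": 0,"dy": 0,"dz": 0,"rx": 0,"ry": 0,"rz": 0,"claw": 0},
  ],
)

```text
time: 20.32
ee_pos: [0.6289, -0.1611, 0.22]
ee_rot: [0.075, 0.046, 0.996, -0.004]
ft_force: [-0.6, 0.3, -0.6]
opening: 0.0433
```

```bash
python3 - <<'E'
from h import *
w=grab('wrist','w10');s=w['state'];Rm=q2R(s['ee_rot']);print(s['ee_pos'],s['ft_force'],Rm[:,2])
root=np.array([.5369,-.1528,.185]);d=np.array([.8625,-.0785,.5])
for n in(105,90,75): print(n,proj(w,root+n/1e3*d).round(1))
g=cv2.cvtColor(w['pixels'],cv2.COLOR_BGR2GRAY)
for r in range(150,300,7): print(r,g[r,236:330:3])
for S in(.095,.085,.064):
    T=root+S*d+[0,0,-.004]+Rm@[0,0,.012];print(S,(1000*Rm.T@(T-s['ee_pos'])).round(1))
E
```

```text
[ 0.62889617 -0.16106723  0.22004988] [-0.58235481  0.29561439 -0.60799139] [ 0.149527   -0.01397766 -0.98865884]
105 [279.5 278.2]
90 [279.4 246.1]
75 [279.4 214.7]
150 [200 192 142 143 145 142 150 200 204 199 179 161 195 208 168 162 149 149
 247 247 247 247 246 245 245 232 218 181 183 183 142 125]
157 [150 146 145 143 145 154 163 180  75  75  76  77  77  77  77  76  76  74
  73  71  70 247 247 247 247 247 247 246 216 140 122 126]
164 [151 147 147 146 151 146 145 191  88  86  85  86 110 141 151 145 112  83
  80  80  80 200 221 247 247 247 247 247 247 246 131 127]
171 [151 152 150 154 152 149 165 224 205 228 209 171 210 223 234 228 210 169
 228 233 233 223 171 200 213 247 247 247 247 232 244 139]
178 [149 149 160 227 229 234 234 233 233 233 230 177 211 224 234 228 210 175
 237 236 235 233 236 237 236 235 236 224 212 219 239 215]
185 [165 165 162 163 162 167 226 190 226 232 229 177 212 224 234 228 210 176
 236 235 234 233 236 236 236 235 235 235 236 237 235 179]
192 [162 163 160 161 160 165 165 164 163 163 159 171 211 225 234 228 209 171
 167 174 172 231 235 235 235 234 234 234 236 23
[... 1340 characters left out ...]
 89  89  89  71  34]
269 [ 89  89  89  89  89  89  83  86 185 189 183 135 151 163 173 163 146 133
 185 185 178 184 181  80  88  89  89  89  88  90  89  55]
276 [ 98  97  97  97  97  97  79 146 179 182 177 135 147 159 169 158 142 130
 180 179 173 177 181  89  80  95  95  95  95  94  94  94]
283 [88 89 88 89 89 89 89 89 89 89 89 89 89 89 89 89 89 89 90 89 89 89 89 89
 89 89 89 89 89 89 89 89]
290 [93 92 92 92 92 92 93 92 92 92 92 92 92 93 92 92 93 91 92 92 92 92 92 92
 92 91 92 92 92 92 92 92]
297 [117 116 117 116 116 116 116 116 116 116 116 116 116 116 116 116 116 117
 116 116 116 116 117 116 116 116 116 116 116 116 116 116]
0.095 [ 8.7 -0.1  2.1]
0.085 [18.  -0.1  5.8]
0.064 [37.6 -0.1 13.4]
```

The peg's end has entered the window, centred and with no force. Continuing down the peg to s ≈ 64 mm.

drive_tool(
  motion=[
    {"dx": 9,"dy": 0,"dz": 2.5,"rx": 0,"ry": 0,"rz": 0,"claw": 0},
    {"dx": 9,"dy": 0,"dz": 3.5,"rx": 0,"ry": 0,"rz": 0,"claw": 0},
    {"dx": 9,"dy": 0,"dz": 3.5,"rx": 0,"ry": 0,"rz": 0,"claw": 0},
    {"dx": 9,"dy": 0,"dz": 3.5,"rx": 0,"ry": 0,"rz": 0,"claw": 0},
    {"dx": 0,"dy": 0,"dz": 0,"rx": 0,"ry": 0,"rz": 0,"claw": 0},
    {"dx": 0,"dy": 0,"dz": 0,"rx": 0,"ry": 0,"rz": 0,"claw": 0},
  ],
)

```text
time: 21.12
ee_pos: [0.5952, -0.158, 0.2021]
ee_rot: [0.075, 0.046, 0.996, -0.004]
ft_force: [1.0, 0.2, -1.8]
opening: 0.0431
```

```bash
python3 - <<'E'
from h import *
s=env.get_state();Rm=q2R(s['ee_rot']);print(s['ee_pos'],s['ft_force'],s['moment'])
root=np.array([.5369,-.1528,.185]);d=np.array([.8625,-.0785,.5])
win=s['ee_pos']+Rm@[0,0,-.012];n=(win[:2]-root[:2])@d[:2]/(d[:2]@d[:2]);print('s',n,'peg above window centre',(root+n*d-win)[2], 'lat',(root+n*d-win)[:2])
E
```

```text
[ 0.59516098 -0.15802014  0.20206165] [ 1.01064307  0.21324782 -1.84839408] [0.01959277 0.10735035 0.02355383]
s 0.06545622739549949 peg above window centre 0.003802982862394 lat [-7.98296901e-06 -8.77109652e-05]
```

drive_tool(
  motion=[
    {"dx": 0.5,"dy": 0,"dz": 3,"rx": 0,"ry": 0,"rz": 0,"claw": 0},
    {"dx": 0,"dy": 0,"dz": 0,"rx": 0,"ry": 0.07,"rz": 0,"claw": 0},
    {"dx": 0,"dy": 0,"dz": 1.5,"rx": 0,"ry": 0,"rz": 0,"claw": 0},
    {"dx": 0,"dy": 0,"dz": 0,"rx": 0,"ry": 0,"rz": 0,"claw": 0},
  ],
)

```text
time: 21.62
ee_pos: [0.5947, -0.1576, 0.1969]
ee_rot: [0.04, 0.046, 0.998, -0.002]
ft_force: [-0.7, -0.2, -2.0]
opening: 0.0431
```

drive_tool(
  motion=[
    {"dx": 0,"dy": 0,"dz": 1.5,"rx": 0,"ry": 0,"rz": 0,"claw": 0},
    {"dx": 0,"dy": 0,"dz": 0,"rx": 0,"ry": 0,"rz": 0,"claw": 0},
  ],
)

```text
time: 21.88
ee_pos: [0.5948, -0.1577, 0.1962]
ee_rot: [0.04, 0.046, 0.998, -0.002]
ft_force: [-1.6, 0.6, 1.4]
opening: 0.0434
```

Contact: the load has come off the wrist. Release and retreat upward.

drive_tool(
  motion=[
    {"dx": 0,"dy": 0,"dz": 1,"rx": 0,"ry": 0,"rz": 0,"claw": 0},
    {"dx": 0,"dy": 0,"dz": 0,"rx": 0,"ry": 0,"rz": 0,"claw": 0.6},
    {"dx": 0,"dy": 0,"dz": 0,"rx": 0,"ry": 0,"rz": 0,"claw": 1},
    {"dx": 0,"dy": 0,"dz": 0,"rx": 0,"ry": 0,"rz": 0,"claw": 1},
    {"dx": 0,"dy": 0,"dz": 0,"rx": 0,"ry": 0,"rz": 0,"claw": 1},
    {"dx": -1,"dy": 0,"dz": -15,"rx": 0,"ry": 0,"rz": 0,"claw": 1},
    {"dx": -2,"dy": 0,"dz": -30,"rx": 0,"ry": 0,"rz": 0,"claw": 1},
    {"dx": -3,"dy": 0,"dz": -40,"rx": 0,"ry": 0,"rz": 0,"claw": 1},
    {"dx": -4,"dy": 0,"dz": -50,"rx": 0,"ry": 0.08,"rz": 0,"claw": 1},
    {"dx": 0,"dy": 0,"dz": 0,"rx": 0,"ry": 0,"rz": 0,"claw": 1},
  ],
)

```text
time: 23.12
ee_pos: [0.5978, -0.1591, 0.3366]
ee_rot: [0.006, 0.046, 0.999, -0.003]
ft_force: [0.1, -0.3, -0.5]
opening: 0.0854
```

```bash
python3 - <<'E'
from h import *
a=grab('scene','s11');s=a['state'];print(s['time'],s['ee_pos'],s['ft_force'])
b=load('s0');d=cv2.absdiff(a['pixels'],b['pixels']).max(2)
print('disc expected px',proj(a,[.592,-.158,.155]),'handle top',proj(a,[.592,-.158,.225]))
m=(d>45).astype(np.uint8)
n,l,st,ce=cv2.connectedComponentsWithStats(m)
for i in range(1,n):
    if st[i,4]>25: print(st[i],ce[i].round())
g=cv2.cvtColor(a['pixels'],cv2.COLOR_BGR2GRAY)
print(g[180:262:3,165:235:3])
E
```

```text
23.125 [ 0.59775051 -0.15907455  0.33656333] [ 0.05496352 -0.25680813 -0.47191525]
disc expected px [196.21181688 214.13154588] handle top [192.07938254 192.13768102]
[ 129    0   61   83 2664] [160.  35.]
[ 342    0   66   73 2823] [373.  27.]
[409   1   6  22  66] [412.  11.]
[ 414    0   61   72 1041] [438.  35.]
[ 505    0   55   85 2481] [536.  35.]
[547   8  13  16 113] [555.  14.]
[310  57  16  19 155] [317.  67.]
[351  72  14  16 108] [358.  79.]
[ 357   75   69   61 2515] [397. 107.]
[306  78  23  32 360] [316.  96.]
[ 148   81   62   76 2393] [177. 115.]
[ 518   94   42   78 1351] [543. 139.]
[365 134  67  46 968] [391. 151.]
[298 164  30  19 259] [311. 174.]
[ 345  173   59   51 1283] [370. 193.]
[ 411  182  115  109 3661] [463. 242.]
[190 196  17  17 175] [199. 204.]
[307 196  50  45 842] [334. 223.]
[381 209  10   8  32] [385. 212.]
[197 214  14   7  41] [204. 217.]
[ 240  216   62   42 1144] [266. 240.]
[207 238  33  18 187] [222. 246.]
[178 252  29  21 329] [192. 263.]
[211 259  10   5  30] [216. 261.]
[528 273   9   7  43] [532. 276.]
[[152 150 153 149 148 148 148 148
[... 2095 characters left out ...]
48 149 150 151 147 151 151 150 147 147 140 142 144 143  93  82  83
   84 173 175 175 175 208]
 [146 149 149 149 150 148 151 152 149 151 151 120 121 106  85  84  84  84
   84 175 175 208 226 226]
 [149 148 150 150 146 149 148 155 150 151 151 110 100 100  83  82  84  83
   85 171 226 226 226 219]
 [147 148 147 148 150 149 147 168 176 175 175 175 175 149  84  83  84  83
   84 155 158 160 157 150]
 [146 149 147 152 150 160 177 175 175 175 175 175 175 175 168  88  87  88
   88 166 158 157 159 157]
 [151 151 150 149 152 175 175 175 175 175 175 175 175 175 200 102  85  83
   85 157 177 179 175 185]
 [145 150 151 146 181 175 175 175 175 175 200 208 208 226 226 133  89  89
   89 137 157 163 161 154]]
```

The lid's disc is at scene (196,212), against (196,214) expected for hanging at the collar, so it hangs. Next is the lever: hover over the grip with the jaws turned along the pot's x.

drive_tool(
  motion=[
    {"dx": 15,"dy": 25,"dz": 0,"rx": 0,"ry": 0,"rz": 0,"claw": 1},
    {"dx": 26,"dy": 45,"dz": 0,"rx": 0,"ry": 0,"rz": 0,"claw": 1},
    {"dx": 26,"dy": 45,"dz": 0,"rx": 0,"ry": 0,"rz": 0,"claw": 1},
    {"dx": 26,"dy": 45,"dz": 0,"rx": 0,"ry": 0,"rz": 0,"claw": 1},
    {"dx": 24,"dy": 40,"dz": 0,"rx": 0,"ry": 0,"rz": 0,"claw": 1},
    {"dx": 10,"dy": 20,"dz": 0,"rx": 0,"ry": 0,"rz": 0.16,"claw": 1},
    {"dx": 0,"dy": 0,"dz": 0,"rx": 0,"ry": 0,"rz": 0.18,"claw": 1},
    {"dx": 0,"dy": 0,"dz": 0,"rx": 0,"ry": 0,"rz": 0.18,"claw": 1},
    {"dx": 0,"dy": 0,"dz": 0,"rx": 0,"ry": 0,"rz": 0.18,"claw": 1},
    {"dx": 0,"dy": 0,"dz": 0,"rx": 0,"ry": 0,"rz": 0.18,"claw": 1},
    {"dx": 0,"dy": 0,"dz": 0,"rx": 0,"ry": 0,"rz": 0.18,"claw": 1},
    {"dx": 0,"dy": 0,"dz": 0,"rx": 0,"ry": 0,"rz": 0.18,"claw": 1},
  ],
)

```text
time: 24.68
ee_pos: [0.4867, 0.073, 0.329]
ee_rot: [-0.001, 0.62, 0.784, -0.001]
ft_force: [0.5, -0.5, -0.4]
opening: 0.0853
```

drive_tool(
  motion=[
    {"dx": 0,"dy": 0,"dz": 0,"rx": 0,"ry": 0,"rz": 0.12,"claw": 1},
    {"dx": 0,"dy": 0,"dz": 0,"rx": 0,"ry": 0,"rz": 0,"claw": 1},
    {"dx": 0,"dy": 0,"dz": 0,"rx": 0,"ry": 0,"rz": 0,"claw": 1},
  ],
)

```text
time: 25.05
ee_pos: [0.4874, 0.073, 0.3296]
ee_rot: [-0.0, 0.663, 0.748, -0.0]
ft_force: [-0.8, -0.1, -0.0]
opening: 0.0851
```

```bash
python3 - <<'E'
from h import *
w=grab('wrist','w12');s=w['state'];Rm=q2R(s['ee_rot']);print(s['time'],s['ee_pos'],Rm.round(3).tolist(),s['q'].round(2),np.degrees(np.arctan2(Rm[1,1],Rm[0,1])))
e=[proj(w,[.488+.0034,.043,.194]),proj(w,[.488-.0034,.103,.194])];print('bar ends pred',np.round(e,1))
g=cv2.cvtColor(w['pixels'],cv2.COLOR_BGR2GRAY);m=(g<60).astype(np.uint8);m[330:]=0
n,l,st,ce=cv2.connectedComponentsWithStats(m)
for i in range(1,n):
    if st[i,4]>150:
        pts=np.argwhere(l==i)[:,::-1].astype(np.float32);print(st[i],cv2.minAreaRect(pts))
c=np.mean(e,0).astype(int);print(c);r0=max(c[1]-48,0);print(g[r0:r0+96:5,c[0]-50:c[0]+50:4])
E
```

```text
25.05 [0.48740873 0.07301598 0.32962942] [[-0.12, 0.993, -0.001], [0.993, 0.12, 0.0], [0.0, -0.001, -1.0]] [-0.08  0.23  1.62  0.    1.29 -0.2 ] 6.912840908909115
bar ends pred [[281.  231.4]
 [281.5 171.2]]
[  89    0   69   49 2671] ((123.0, 24.0), (68.0, 48.0), 0.0)
[  0 159  15  71 688] ((7.0, 194.0), (70.0, 14.0), 90.0)
[280 175  14  59 753] ((286.5, 204.0), (58.0, 13.0), 90.0)
[ 354  190   54   53 2257] ((380.5561828613281, 214.91012573242188), (53.424922943115234, 51.19691467285156), 5.440331935882568)
[  20  255  174   75 5432] ((115.13123321533203, 318.2220458984375), (68.30625915527344, 185.24522399902344), 68.87527465820312)
[ 368  254  174   76 5435] ((446.27130126953125, 317.8709716796875), (184.86697387695312, 68.23783111572266), 20.97974967956543)
[281 201]
[[106 106 108 107 106 106 107  93  81  82  92  88  92  92  89  96  94  97
  134 142 146 144 143 143 151]
 [105 105 103 106 107 106 108  95  92 106 105 106 104 106 104 104 104 108
  108 107 106 103 102 113 105]
 [108 107 107 108 107 108 107  96  95  93 108 105 106 106 105 107 123 103
  101 102 104 107 119 121 127]
 [
[... 1083 characters left out ...]
53 153 150 147  97  34  36  32 106 103
  108 104 107 106 106 111 106]
 [152 158 149 152 153 151 149 151 153 145 143 154 122  32  33  31 153 147
  149 126 107 105 104 106 103]
 [152 149 152 152 152 155 155 148 152 150 147 148 139  30  33  28 153 151
  152 155 150 153 147 115 105]
 [149 150 151 149 152 150 149 149 151 153 147 148 144  38  36  50 147 148
  147 146 153 149 152 152 153]
 [146 152 147 150 153 151 147 157 150 148 153 152 151 152 151 147 154 146
  148 152 152 152 152 150 150]
 [154 156 153 152 152 153 153 148 152 152 150 152 151 150 154 148 149 153
  148 150 149 140 138 135 147]
 [156 151 150 154 146 152 155 147 145 153 151 147 144 151 152 152 153 150
  148 153 140 135 136 135 137]]
```

The bar is at cols 279–293, rows 175–234, as expected in shape and 5 px off my prediction. Computing the centre and arc.

```bash
python3 - <<'E'
from h import *
w=load('w12');s=env.get_state();Rm=q2R(s['ee_rot'])
a=onz(w,286,175,.197);b=onz(w,287,234,.197);G=(a+b)/2;print('ends',a,b,'c',G,np.linalg.norm(a-b),np.degrees(np.arctan2(*(a-b)[[1,0]])))
yaw=np.radians(6.3);x=np.array([np.cos(yaw),np.sin(yaw),0]);
piv=np.array([G[0],G[1],.194])+.067*x-[0,0,.044];print('pivot proj at grip y',piv)
T=np.array([G[0],G[1],.194-.019])-.005*np.array([-np.sin(yaw),np.cos(yaw),0]);print('move',(1000*Rm.T@(T-s['ee_pos'])).round(1))
# arc in tool axes: tool y = +pot x, z down
r=.0801;a0=np.arctan2(44,-67)
prev=None
for k in range(0,21):
    th=a0-k*.1;p=np.array([r*np.cos(th),r*np.sin(th)])*1e3
    if prev is not None: print(round(k*.1,1),(p-prev).round(1),end='; ')
    prev=p
E
```

```text
ends [0.48924403 0.10032391 0.197     ] [0.49754496 0.04200427 0.197     ] c [0.49339449 0.07116409 0.197     ] 0.05890743709027055 98.10077965367813
pivot proj at grip y [0.55998988 0.07851629 0.15      ]
move [ -7.6   5.7 154.8]
0.1 [4.7 6.5]; 0.2 [5.3 6. ]; 0.3 [5.9 5.4]; 0.4 [6.4 4.8]; 0.5 [6.9 4.1]; 0.6 [7.2 3.4]; 0.7 [7.5 2.7]; 0.8 [7.8 1.9]; 0.9 [7.9 1.1]; 1.0 [8.  0.3]; 1.1 [ 8.  -0.5]; 1.2 [ 7.9 -1.3]; 1.3 [ 7.7 -2.1]; 1.4 [ 7.5 -2.8]; 1.5 [ 7.2 -3.6]; 1.6 [ 6.8 -4.3]; 1.7 [ 6.3 -4.9]; 1.8 [ 5.8 -5.5]; 1.9 [ 5.2 -6.1]; 2.0 [ 4.6 -6.6];
```

drive_tool(
  motion=[
    {"dx": -8,"dy": 6,"dz": 20,"rx": 0,"ry": 0,"rz": 0,"claw": 1},
    {"dx": 0,"dy": 0,"dz": 45,"rx": 0,"ry": 0,"rz": 0,"claw": 1},
    {"dx": 0,"dy": 0,"dz": 45,"rx": 0,"ry": 0,"rz": 0,"claw": 1},
    {"dx": 0,"dy": 0,"dz": 45,"rx": 0,"ry": 0,"rz": 0,"claw": 1},
    {"dx": 0,"dy": 0,"dz": 0,"rx": 0,"ry": 0,"rz": 0,"claw": 1},
    {"dx": 0,"dy": 0,"dz": 0,"rx": 0,"ry": 0,"rz": 0,"claw": 0.3},
    {"dx": 0,"dy": 0,"dz": 0,"rx": 0,"ry": 0,"rz": 0,"claw": 0.1},
    {"dx": 0,"dy": 0,"dz": 0,"rx": 0,"ry": 0,"rz": 0,"claw": 0.1},
    {"dx": 0,"dy": 0,"dz": 0,"rx": 0,"ry": 0,"rz": 0,"claw": 0.1},
    {"dx": 0,"dy": 0,"dz": 0,"rx": 0,"ry": 0,"rz": 0,"claw": 0.1},
    {"dx": 0,"dy": 0,"dz": 0,"rx": 0,"ry": 0,"rz": 0,"claw": 0.1},
  ],
)

```text
time: 26.48
ee_pos: [0.4934, 0.0655, 0.1758]
ee_rot: [-0.001, 0.663, 0.748, -0.001]
ft_force: [-5.4, -1.3, 6.2]
opening: 0.0117
```

drive_tool(
  motion=[
    {"dx": 0,"dy": 4.7,"dz": -6.5,"rx": 0,"ry": 0,"rz": 0,"claw": 0},
    {"dx": 0,"dy": 5.3,"dz": -6.0,"rx": 0,"ry": 0,"rz": 0,"claw": 0},
    {"dx": 0,"dy": 5.9,"dz": -5.4,"rx": 0,"ry": 0,"rz": 0,"claw": 0},
    {"dx": 0,"dy": 0,"dz": 0,"rx": 0,"ry": 0,"rz": 0,"claw": 0},
  ],
)

```text
time: 26.98
ee_pos: [0.5064, 0.0675, 0.1924]
ee_rot: [-0.004, 0.663, 0.748, -0.004]
ft_force: [-8.2, -1.4, 2.1]
opening: 0.0123
```

```bash
python3 - <<'E'
from h import *
w=grab('wrist','w13');s=w['state'];print(s['ft_force'],s['moment'])
g=cv2.cvtColor(w['pixels'],cv2.COLOR_BGR2GRAY)
# arm and bar expected in view
for r in range(150,340,8): print(r,g[r,230:332:4])
print(proj(w,s['ee_pos']+np.array([0,0,.019])))
E
```

```text
[-8.20596698 -1.36830575  2.11194998] [-0.41051937  1.73593022  0.29974241]
150 [103  98  97 139 146 146  97  97  96 129 136 142 143 143 144 145 147 157
 158 159 159 159 158 156 151 160]
158 [ 98  98 101 101 102  99  98  98 100 105 115 114 114 114 116 111 115 111
 112 117 120 117 149 153 159 159]
166 [114 112 110 111  99 100 102 116 115 113 111 113 115 111 113 116 117 115
 114 115 113 111 111 114 111 112]
174 [112 114 112 112 114 115 112 114 117 113 114 115 118 114 115 115 115 112
 111 114 110 109 101 101 106 111]
182 [112 115 112 116 115 118 114 111 112 110 114 115 101 101 103 106 108 110
 112 113 114 127 128 129 130 129]
190 [115 113 114 113 115 111 111 110 111 113 113 123 128 125 117 115 114 114
 113 113 113 115 127 123 118 112]
198 [114 115 115 111 116 115 111 114 116 113 108 120 123 122 112 108 105 101
 100 111 114 113 114 113 110 113]
206 [115 115 113 113 113 114 115 114 110  39  38  37  37  36  37  35  69 112
 114 112 116 116 110 117 114 113]
214 [114 111 113 114 117 116 116 111 110  36  40  42  42  41  40  36  57 114
 111 115 115 114 113 113 113 110]
222 [112 113 110 113 111 
[... 837 characters left out ...]
  33  32  34  34  33  34]
286 [32 31 32 32 32 32 31 32 41 30 25 27 27 28 27 26 27 37 31 32 33 32 33 31
 33 31]
294 [32 32 32 32 32 32 31 31 34 32 27 27 28 28 27 26 27 38 31 33 32 31 32 31
 33 32]
302 [31 33 31 32 31 32 32 31 33 31 28 29 28 32 30 28 28 38 33 30 31 32 32 32
 33 31]
310 [31 32 32 32 32 32 29 34 34 38 27 29 30 31 30 29 27 38 33 29 32 31 32 32
 32 32]
318 [39 36 32 32 32 31 30 35 74 49 28 29 30 31 29 29 28 48 34 29 32 30 32 33
 32 39]
326 [ 33  32  33  33  31  31  29  34 141 157 146  92  36  35  51 130 143 143
  40  31  31  33  32  33  33  33]
334 [ 33  33  33  32  33  32  37  32 139 140 142 142 142 143 144 143 142 143
  44  31  30  32  32  32  33  31]
[279.49728184 278.48059111]
```

The bar is held between the pads and follows at about 8 N. Continuing the arc.

drive_tool(
  motion=[
    {"dx": 0,"dy": 6.4,"dz": -4.8,"rx": 0,"ry": 0,"rz": 0,"claw": 0},
    {"dx": 0,"dy": 6.9,"dz": -4.1,"rx": 0,"ry": 0,"rz": 0,"claw": 0},
    {"dx": 0,"dy": 7.2,"dz": -3.4,"rx": 0,"ry": 0,"rz": 0,"claw": 0},
    {"dx": 0,"dy": 7.5,"dz": -2.7,"rx": 0,"ry": 0,"rz": 0,"claw": 0},
    {"dx": 0,"dy": 7.8,"dz": -1.9,"rx": 0,"ry": 0,"rz": 0,"claw": 0},
    {"dx": 0,"dy": 7.9,"dz": -1.1,"rx": 0,"ry": 0,"rz": 0,"claw": 0},
    {"dx": 0,"dy": 8.0,"dz": -0.3,"rx": 0,"ry": 0,"rz": 0,"claw": 0},
  ],
)

```text
time: 27.9
ee_pos: [0.5585, 0.0749, 0.2127]
ee_rot: [-0.003, 0.663, 0.748, -0.002]
ft_force: [-10.2, -0.9, 21.2]
opening: 0.0117
```

drive_tool(
  motion=[
    {"dx": 0,"dy": 8.0,"dz": -1.0,"rx": 0,"ry": 0,"rz": 0,"claw": 0},
    {"dx": 0,"dy": 7.9,"dz": 0.5,"rx": 0,"ry": 0,"rz": 0,"claw": 0},
    {"dx": 0,"dy": 7.7,"dz": 2.1,"rx": 0,"ry": 0,"rz": 0,"claw": 0},
    {"dx": 0,"dy": 7.5,"dz": 2.8,"rx": 0,"ry": 0,"rz": 0,"claw": 0},
    {"dx": 0,"dy": 0,"dz": 0,"rx": 0,"ry": 0,"rz": 0,"claw": 0},
  ],
)

```text
time: 28.52
ee_pos: [0.5909, 0.0792, 0.207]
ee_rot: [-0.003, 0.663, 0.748, -0.001]
ft_force: [-4.8, 2.0, 2.5]
opening: 0.0123
```

drive_tool(
  motion=[
    {"dx": 0,"dy": 3.6,"dz": 1.8,"rx": 0,"ry": 0,"rz": 0,"claw": 0},
    {"dx": 0,"dy": 3.6,"dz": 1.8,"rx": 0,"ry": 0,"rz": 0,"claw": 0},
    {"dx": 0,"dy": 3.4,"dz": 2.1,"rx": 0,"ry": 0,"rz": 0,"claw": 0},
    {"dx": 0,"dy": 3.4,"dz": 2.1,"rx": 0,"ry": 0,"rz": 0,"claw": 0},
    {"dx": 0,"dy": 6.3,"dz": 4.9,"rx": 0,"ry": 0,"rz": 0,"claw": 0},
    {"dx": 0,"dy": 5.8,"dz": 5.5,"rx": 0,"ry": 0,"rz": 0,"claw": 0},
    {"dx": 0,"dy": 5.2,"dz": 6.1,"rx": 0,"ry": 0,"rz": 0,"claw": 0},
    {"dx": 0,"dy": 0,"dz": 0,"rx": 0,"ry": 0,"rz": 0,"claw": 0},
  ],
)

```text
time: 29.52
ee_pos: [0.6225, 0.0833, 0.1824]
ee_rot: [-0.003, 0.664, 0.748, -0.0]
ft_force: [-3.1, 4.5, 0.3]
opening: 0.012
```

```bash
cat > balls.py <<'E'
from h import *
import sys
t=grab('top','t'+sys.argv[1]);a=grab('scene','s'+sys.argv[1]);s=env.get_state();print(s['time'],s['ee_pos'],s['ft_force'])
for n,c in(('top',t),('scene',a)):
    P=np.array([proj(c,p) for p in([.735,.301,.01],[.746,.157,.01],[.59,.141,.01],[.582,.287,.01])])
    g=cv2.cvtColor(c['pixels'],cv2.COLOR_BGR2GRAY);m=np.zeros_like(g);cv2.fillConvexPoly(m,P.astype(int),1)
    m=cv2.erode(m,np.ones((3,3),np.uint8));med=np.median(g[m>0])
    d=((g<med-25)&(m>0)).astype(np.uint8);k,l,st,ce=cv2.connectedComponentsWithStats(d)
    print(n,med,[(st[i][:5].tolist(),onz(c,*ce[i],.014)[:2].round(3).tolist()) for i in range(1,k) if st[i,4]>4])
E
python3 balls.py 20
```

```text
29.625 [0.62255875 0.08336812 0.18242662] [-3.58974868  3.97427826 -0.33625809]
top 62.0 [([209, 162, 6, 11, 30], [0.622, 0.272])]
scene 224.0 [([287, 293, 21, 43, 80], [0.663, 0.152]), ([305, 294, 39, 35, 776], [0.626, 0.203]), ([285, 338, 62, 23, 376], [0.732, 0.233])]
```

drive_tool(
  motion=[
    {"dx": 0,"dy": 2.5,"dz": 3.2,"rx": 0,"ry": 0,"rz": 0,"claw": 0},
    {"dx": 0,"dy": 2.3,"dz": 3.3,"rx": 0,"ry": 0,"rz": 0,"claw": 0},
    {"dx": 0,"dy": 0,"dz": 0,"rx": 0,"ry": 0,"rz": 0,"claw": 0},
    {"dx": 0,"dy": 0,"dz": 0,"rx": 0,"ry": 0,"rz": 0,"claw": 0},
    {"dx": 0,"dy": 0,"dz": 0,"rx": 0,"ry": 0,"rz": 0,"claw": 0},
    {"dx": 0,"dy": 0,"dz": 0,"rx": 0,"ry": 0,"rz": 0,"claw": 0},
    {"dx": 0,"dy": 0,"dz": 0,"rx": 0,"ry": 0,"rz": 0,"claw": 0},
    {"dx": 0,"dy": 0,"dz": 0,"rx": 0,"ry": 0,"rz": 0,"claw": 0},
  ],
)

```text
time: 30.62
ee_pos: [0.6264, 0.0836, 0.1768]
ee_rot: [-0.003, 0.663, 0.748, -0.001]
ft_force: [-7.3, 3.1, 4.7]
opening: 0.012
```

```bash
python3 - <<'E'
from h import *
a=grab('scene','s21');s=a['state'];print(s['time'],s['ee_pos'],s['ft_force'])
g=cv2.cvtColor(a['pixels'],cv2.COLOR_BGR2GRAY)
np.set_printoptions(linewidth=260)
print(g[284:356:3,284:366:3])
E
```

```text
30.625 [0.62643745 0.08364584 0.17675551] [-7.30888237  3.13874493  4.6579886 ]
[[102 102 104 104 101  87 123 208 139 154 155 155 156 156 155 159 149 123  87  83  82 102 131 131 130 129 129 130]
 [103 102 103  92  91  86  84 165 142 155 155 155 155 155 155 155 155 155 156 161 145 108 123 130 132 130 120 130]
 [101 103  89  86  88  86 191 137 146 152 153 154 154 155 155 155 155 155 155 155 155 155 166 154 180 129 115 131]
 [101 101 103  93  88  84 184 136 175 151 152 151 152 152 154 155 155 155 155 155 155 155 155 155 155 157 191 198]
 [104 103 100 101  84 187 137 174 216 151 152 152 152 166 168 151 148 153 155 155 155 155 155 155 155 154 159 197]
 [102 105 101 100 128 193 136 211 165 175 175 176 175 176 176 176 168 155 151 152 152 154 155 155 155 155 160 220]
 [134 103 101 118 169 137 145 217 176 175 176 175 175 175 176 176 176 175 175 176 166 195 151 152 143 163 159 176]
 [116 104 104 147 214 137 209 204 176 175 175 176 175 176 175 175 175 175 175 176 217 226 227 226 226 205 187 138]
 [102 101 137 151 151 134 217 226 176 176 175 175 176 175 176 175 176 176 176 175 222 226 226 226 22
[... 1040 characters left out ...]
 151 147]
 [159 168 199 222 226 226 226 226 157 183 164 226 180 161 187 225 226 226 226 226 226 226 226 196 141 136 150 150]
 [160 159 159 160 159 198 220 224 139 143 126 164 193 173 226 226 226 226 226 226 226 226 214 152 137 143 152 150]
 [158 159 159 159 160 159 160 158 193 214 217 136 168 152 224 226 226 226 226 226 226 226 222 136 138 150 149 150]
 [160 161 157 158 159 159 160 160 159 159 159 175 206 200 218 226 226 226 226 226 226 226 207 145 132 145 148 151]
 [103 103 133 153 152 158 159 159 159 159 159 159 160 160 164 199 225 226 226 226 226 222 163 134 135 152 150 150]
 [148 149 134 115 105 124 152 162 162 159 159 159 159 159 160 160 159 159 198 220 225 221 136 141 150 149 153 154]]
```

```bash
python3 - <<'E'
from h import *
a=load('s21');g=cv2.cvtColor(a['pixels'],cv2.COLOR_BGR2GRAY)
np.set_printoptions(linewidth=260)
r=g[314:354,302:334];m=(r<212)
for i,row in enumerate(r): print(314+i,''.join('#' if v<150 else '+' if v<180 else '.' if v<212 else ' ' for v in row))
u=cv2.resize(r,None,fx=6,fy=6,interpolation=cv2.INTER_CUBIC)
c=cv2.HoughCircles(u,cv2.HOUGH_GRADIENT,1,36,param1=80,param2=14,minRadius=24,maxRadius=36)
if c is not None:
    for x,y,q in c[0]: print((302+x/6).round(1),(314+y/6).round(1),(q/6).round(1),onz(a,302+x/6,314+y/6,.014).round(3))
E
```

```text
314              .++++++++++++++++++
315               .....+++++++++++++
316                    .....++++++++
317                         ........
318                                 
319                  .              
320                .....            
321               .++..+.           
322              .++....+.          
323              .++....++          
324              .+++..+++          
325            . +#++++++#.         
326          ....+###++##+.         
327         .+...++######.          
328        .++...++######...        
329        .++...+++++++++++..      
330        ++++.+++#.+.+++..++.     
331        +#+++++#+...++....+.     
332        +###++##.  .++....++     
333        .#######.  .+++.++++.    
334        .+++####.  +#++++++#.    
335       .+++++#+.   +###+###+.    
336      .++....++    .+######.     
337      .++....++    .++#####.     
338      ++++..+++   ..+++#+..      
339      +#+++++++. .++++++.        
340     .+##++++#+..++...+.         
341     .+#######..++....++         
342 ...  ..+#####.+++....++         
343 +++... ...+#. +#++.+++#.        
344 ++++++...  .  +#++++++#.        
345 +++++++++...  ...+++###.        
346 ++++++++++++.... ...+#+         
347 ++++++++++++++++... ..          
348 +++++++++++++++++++...          
349 ++++++++++++++++++++++...       
350 ++++++++++++++++++++++++++...   
351 +++++++++++++++++++++++++++++...
352 ++++++++++++++++++++++++++++++++
353 ++++++++++++++++++++++++++++++++
311.4 338.6 4.4 [0.712 0.211 0.014]
319.4 323.9 4.2 [0.668 0.211 0.014]
320.2 342.8 5.3 [0.713 0.233 0.014]
```

Five balls are plainly visible in the tray, at scene (320,324), (313,330), (325,333), (310,339) and (320,343). Swinging the pot back.

drive_tool(
  motion=[
    {"dx": 0,"dy": -4.6,"dz": -6.6,"rx": 0,"ry": 0,"rz": 0,"claw": 0},
    {"dx": 0,"dy": -5.2,"dz": -6.1,"rx": 0,"ry": 0,"rz": 0,"claw": 0},
    {"dx": 0,"dy": -5.8,"dz": -5.5,"rx": 0,"ry": 0,"rz": 0,"claw": 0},
    {"dx": 0,"dy": -6.3,"dz": -4.9,"rx": 0,"ry": 0,"rz": 0,"claw": 0},
    {"dx": 0,"dy": -6.8,"dz": -4.3,"rx": 0,"ry": 0,"rz": 0,"claw": 0},
    {"dx": 0,"dy": -7.2,"dz": -3.6,"rx": 0,"ry": 0,"rz": 0,"claw": 0},
    {"dx": 0,"dy": -7.5,"dz": -2.8,"rx": 0,"ry": 0,"rz": 0,"claw": 0},
    {"dx": 0,"dy": -7.7,"dz": -2.1,"rx": 0,"ry": 0,"rz": 0,"claw": 0},
    {"dx": 0,"dy": -7.9,"dz": -1.3,"rx": 0,"ry": 0,"rz": 0,"claw": 0},
    {"dx": 0,"dy": -8.0,"dz": -0.5,"rx": 0,"ry": 0,"rz": 0,"claw": 0},
  ],
)

```text
time: 31.92
ee_pos: [0.5709, 0.0757, 0.2183]
ee_rot: [0.007, 0.664, 0.748, 0.009]
ft_force: [8.2, 8.0, 5.5]
opening: 0.0116
```

drive_tool(
  motion=[
    {"dx": 0,"dy": -8.0,"dz": 0.3,"rx": 0,"ry": 0,"rz": 0,"claw": 0},
    {"dx": 0,"dy": -7.9,"dz": 1.1,"rx": 0,"ry": 0,"rz": 0,"claw": 0},
    {"dx": 0,"dy": -7.8,"dz": 1.9,"rx": 0,"ry": 0,"rz": 0,"claw": 0},
    {"dx": 0,"dy": -7.5,"dz": 2.7,"rx": 0,"ry": 0,"rz": 0,"claw": 0},
    {"dx": 0,"dy": -7.2,"dz": 3.4,"rx": 0,"ry": 0,"rz": 0,"claw": 0},
    {"dx": 0,"dy": -6.9,"dz": 4.1,"rx": 0,"ry": 0,"rz": 0,"claw": 0},
    {"dx": 0,"dy": -6.4,"dz": 4.8,"rx": 0,"ry": 0,"rz": 0,"claw": 0},
    {"dx": 0,"dy": -5.9,"dz": 5.4,"rx": 0,"ry": 0,"rz": 0,"claw": 0},
    {"dx": 0,"dy": -5.3,"dz": 6.0,"rx": 0,"ry": 0,"rz": 0,"claw": 0},
    {"dx": 0,"dy": 0,"dz": 0,"rx": 0,"ry": 0,"rz": 0,"claw": 0},
  ],
)

```text
time: 33.17
ee_pos: [0.5, 0.0655, 0.1864]
ee_rot: [0.001, 0.663, 0.748, -0.0]
ft_force: [-5.7, -2.8, 10.4]
opening: 0.0115
```

drive_tool(
  motion=[
    {"dx": 0,"dy": -2.5,"dz": 3.2,"rx": 0,"ry": 0,"rz": 0,"claw": 0},
    {"dx": 0,"dy": -2.2,"dz": 3.3,"rx": 0,"ry": 0,"rz": 0,"claw": 0},
    {"dx": 0,"dy": 0,"dz": 0,"rx": 0,"ry": 0,"rz": 0,"claw": 0},
    {"dx": 0,"dy": -1.3,"dz": 2,"rx": 0,"ry": 0,"rz": 0,"claw": 0},
    {"dx": 0,"dy": 0,"dz": 0,"rx": 0,"ry": 0,"rz": 0,"claw": 0},
  ],
)

```text
time: 33.8
ee_pos: [0.4943, 0.0647, 0.1782]
ee_rot: [0.002, 0.663, 0.748, 0.0]
ft_force: [-7.7, -2.2, 13.9]
opening: 0.0118
```

drive_tool(
  motion=[
    {"dx": 0,"dy": -1.2,"dz": 2,"rx": 0,"ry": 0,"rz": 0,"claw": 0},
    {"dx": 0,"dy": 0,"dz": 0,"rx": 0,"ry": 0,"rz": 0,"claw": 0},
    {"dx": 0,"dy": -1.2,"dz": 2,"rx": 0,"ry": 0,"rz": 0,"claw": 0},
    {"dx": 0,"dy": 0,"dz": 0,"rx": 0,"ry": 0,"rz": 0,"claw": 0},
  ],
)

```text
time: 34.3
ee_pos: [0.4933, 0.0645, 0.176]
ee_rot: [0.003, 0.663, 0.748, 0.001]
ft_force: [-7.6, -1.7, 24.6]
opening: 0.012
```

The grip is back at its start position (0.4933, z 0.176) and pressing on the stop at 25 N. Release, retreat and check.

drive_tool(
  motion=[
    {"dx": 0,"dy": 0,"dz": 0,"rx": 0,"ry": 0,"rz": 0,"claw": 0.5},
    {"dx": 0,"dy": 0,"dz": 0,"rx": 0,"ry": 0,"rz": 0,"claw": 1},
    {"dx": 0,"dy": 0,"dz": 0,"rx": 0,"ry": 0,"rz": 0,"claw": 1},
    {"dx": 0,"dy": 0,"dz": 0,"rx": 0,"ry": 0,"rz": 0,"claw": 1},
    {"dx": 0,"dy": 0,"dz": -20,"rx": 0,"ry": 0,"rz": 0,"claw": 1},
    {"dx": 0,"dy": 0,"dz": -45,"rx": 0,"ry": 0,"rz": 0,"claw": 1},
    {"dx": 0,"dy": 0,"dz": -45,"rx": 0,"ry": 0,"rz": 0,"claw": 1},
    {"dx": 8,"dy": -3,"dz": -48,"rx": 0,"ry": 0,"rz": 0,"claw": 1},
    {"dx": 0,"dy": 0,"dz": 0,"rx": 0,"ry": 0,"rz": 0,"claw": 1},
    {"dx": 0,"dy": 0,"dz": 0,"rx": 0,"ry": 0,"rz": 0,"claw": 1},
  ],
)

```text
time: 35.55
ee_pos: [0.4869, 0.073, 0.3289]
ee_rot: [-0.0, 0.664, 0.748, -0.0]
ft_force: [0.2, -0.9, -0.1]
opening: 0.0856
```

```bash
python3 - <<'E'
from h import *
w=grab('wrist','w30');a=grab('scene','s30');s=w['state'];print(s['time'],s['ee_pos'],s['ft_force'])
g=cv2.cvtColor(w['pixels'],cv2.COLOR_BGR2GRAY);m=(g<60).astype(np.uint8);m[330:]=0
n,l,st,ce=cv2.connectedComponentsWithStats(m)
for i in range(1,n):
    if 300<st[i,4]<1500 and 260<ce[i][0]<310:
        print(st[i]);y,h=st[i][1],st[i][3];print(onz(w,ce[i][0],y,.197),onz(w,ce[i][0],y+h,.197))
G=cv2.cvtColor(a['pixels'],cv2.COLOR_BGR2GRAY);r=G[314:354,302:334]
for i,row in enumerate(r): print(''.join('#' if v<150 else '+' if v<180 else '.' if v<212 else ' ' for v in row))
# pot rim/lever vs upright scene before (s5 = lid off, upright); bystanders vs s0
for ref in('s4','s11','s0'):
    d=cv2.absdiff(a['pixels'],load(ref)['pixels']).max(2)
    for nm,(x,y,ww,h) in dict(pot=(300,205,80,90),lid=(175,185,45,45),bottle=(378,232,32,75),beaker=(355,225,22,30),jar=(218,238,26,38),dish=(175,250,40,35),flask=(220,180,28,45),tips=(385,315,72,62)).items():
        q=d[y:y+h,x:x+ww];print(ref,nm,(q>40).sum(),end=' ')
    print()
E
```

```text
35.55 [0.48685625 0.07297421 0.32893158] [ 0.16766503 -0.86738989 -0.09434279]
[280 175  14  59 718]
[0.48876597 0.10036768 0.197     ] [0.49597441 0.04206472 0.197     ]
                                
                                
                                
                                
                                
                 .              
              .......           
              .++..+.           
             .++....+.          
             .++...+++          
             .+++.++++.         
           . +#++++++#.         
         ....+###++##+.         
        .++.++#######.          
       .++...++######....       
       .++...++++#++++++..      
       ++++++++#.+.+++..++.     
       +#+++++#+...++....++     
       +###++##.  .+++..+++     
       .#######.  +#+++++++.    
      ..+++####.  +#++++++#.    
      .+++++#+.  .+#######+.    
     .++...+++   ..#######.     
     .+++..+++    .++#####.     
     ++++..+++   .++++#+..      
     +#+++++++...++++++.        
    .+##++++#+..++...++         
    .+#######..++....++         
... ...+#####.++++..+++.        
+++... ...+#. +#++++++#.        
++++++... ..  +#++++++#.        
+++++++++.... ...++####.        
+++++++++++++... ...+#+         
++++++++++++++++... ..          
+++++++++++++++++++...          
++++++++++++++++++++++....      
++++++++++++++++++++++++++...   
+++++++++++++++++++++++++++++...
++++++++++++++++++++++++++++++++
#+++++++++++++++++++++++++++++++
s4 pot 1280 s4 lid 439 s4 bottle 0 s4 beaker 61 s4 jar 0 s4 dish 192 s4 flask 0 s4 tips 0 
s11 pot 337 s11 lid 163 s11 bottle 0 s11 beaker 40 s11 jar 259 s11 dish 337 s11 flask 0 s11 tips 0 
s0 pot 1473 s0 lid 473 s0 bottle 0 s0 beaker 40 s0 jar 0 s0 dish 175 s0 flask 0 s0 tips 0
```

```bash
python3 - <<'E'
from h import *
t=grab('top','t31');t0=load('t0');a=load('s30');b=load('s11')
A,B=[cv2.cvtColor(c['pixels'],cv2.COLOR_BGR2GRAY) for c in(a,b)]
for i in range(184,226,2): print(''.join('%4d'%v for v in A[i,174:216:3]),' | ',''.join('%4d'%v for v in B[i,174:216:3]))
T,T0=[cv2.cvtColor(c['pixels'],cv2.COLOR_BGR2GRAY) for c in(t,t0)]
print('beaker');
for i in range(228,262,3): print(T[i,214:250:3],T0[i,214:250:3])
s0=cv2.cvtColor(load('s0')['pixels'],cv2.COLOR_BGR2GRAY)
for i in range(224,258,3): print(A[i,352:378:2],s0[i,352:378:2])
E
```

```text
148 149 148 146 147 148 144 144 149 145 147 112 114  93  |   150 151 149 148 150 141 147 146 151 147 149 111 114  76
 149 146 147 145 147 141 141 145 147 147 139 104 115  82  |   149 147 149 146 148 142 143 146 148 149 140 101 116  74
 148 145 144 144 146  86 125 142 141 142 128  71  95  65  |   150 147 146 146 148  87 127 143 143 145 128  65  92  56
 147 146 148 146 149  84  86 110 140 142 136  55  57  49  |   148 149 149 148 150  86  85 111 142 143 138  55  54  52
 147 145 146 147 150  85  74  86  88 118 113 108  56  51  |   149 147 148 149 151  86  75  88  89 119  86  90  56  52
 147 147 147 155 159 149 160 110  79  86  91 115  55  53  |   148 148 149 136 133 123 161 111  80  87  85 102  55  52
 148 146 153 147 130 120 110  94  53  82  73  54  56  53  |   150 147 141 118 107 107 112  94  55  82  74  56  54  53
 148 147 144 116 125 103  76  32  88  84  73 102  55  69  |   149 148 143 114 127 104  78  35  80  85  75 100  55  69
 145 147 142 145 148 124  77 110 184  84  73 132 113 111  |   147 148 145 147 150 125  79 111 145  87  74 113 114 112
 145 144 144 145 170 160  86  91 118  8
[... 3035 characters left out ...]
144 101  95 130 139 146 149 144 132 127 142 143 141]
[110 105  94  94 144 142 140 137 133 128 136 133 132] [106 100  90  90 140 140 138 136 129 129 144 140 140]
[110 104  87  81 121 117 122 129 129 130 136 136 135] [104  98  83  77 116 110 117 123 124 125 130 135 143]
[108 101  84  82  87  97  97  96  78 132 136 135 138] [102  97  80  77  79  92  92  92  74 126 129 129 132]
[106  75  81  54  70  86  90  92  81 137 134 133 133] [101  71  77  53  65  83  86  87  78 131 128 126 132]
[ 75  80  51  54  56  59  63  67 121 133 133 133 137] [ 71  77  46  52  55  56  59  63 115 128 133 135 145]
[ 54  61  99 102  89 109 105  80 131 133 132 137 148] [ 51  58  95  96  84 104  99  76 139 141 140 140 143]
```

The lid still hangs with the same outline and only shadow changes, and the beaker hasn't moved. Handing in.

```bash
python3 -c "
from bench import env
print(env.hand_in())"
```

```text
the job is handed in; nothing more can be done
None
```

The job is done and was handed in at about 36 s of the 69 s allowed. The lid hangs on the peg, the balls are in the tray, and the pot is back upright.

- **Lid:** My first approach to the peg failed. The disc caught the peg tip with about 17 N in x and in z at the last reading, and the lid tilted about 30° in the grip. I set it back on the pot, regripped it upright and came in from further out. It then went onto the peg with almost no force and now hangs outside the collar. Its outline was the same before and after I tipped the pot.
- **Balls:** I tipped the pot to about 2.0 rad with the lever. Five separate balls show inside the tray, in the same places after the swing back. I did not look inside the pot.
- **Pot:** I pressed it back until it met its stop at about 25 N. The lever grip then measured within about 1 mm of its starting position.
- **Bystanders:** The bottle, jar, flask and tip box show no change in the scene camera. The dishes and beaker differ slightly, which I put down to shadows. In the last top view the arm's shadow hid the beaker, so only the scene camera confirms it.

The arm was left hovering clear of everything with the gripper open. I had used up my 12 picture views by then, so the checks from the second lid pickup onward were made on pixel values.

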